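# Jog a stack of frame blanks square in the corner tray

## Task

Square up the untidy stack of five glass-fibre blanks in the tray: take the wooden block and tap the stack gently with it, from both open sides, until all five blanks lie flush against both fences. Only the block may touch the blanks, never the gripper; afterwards stand the block upright on the bench, off the tray, and leave the tin, motor and screwdriver alone.

Things in the scene. Friction and masses are not known exactly. Their poses are not given: they have to be found in the camera images.
- tray_corner (a point): on the tray floor, where the inner faces of its two fences meet; axes are the tray's own, z up. Inner face of the far fence: plane x = 0, running from y = 0 to -90 mm; inner face of the side fence: plane y = 0, from x = 0 to -120 mm. The other two sides are open; the floor reaches to x = -180 and y = -150 mm
- tray: grey squaring tray fixed to the bench: floor 192 x 162 mm, its top 8 mm above the bench; two rigid aluminium fences 12 mm thick rise 36 mm above the floor on its +x and +y sides. Origin on the bench; tray_corner is at (80, 65, 8) mm from it. Sliding the stack takes up to 8 N; about 12 N presses it home, over 30 N on one blank chips it
- block: wooden tapping block, 180 g: handle 22 (x) x 60 (y) mm, from 45 to 92 mm height, on a shoe 40 (x) x 90 (y) x 45 mm high with flat faces. The shoe is clamped off-centre under the handle, shifted along x by an unknown amount up to 17 mm either way (not reported: feel it). Origin: below the handle's centre, on the underside, z up. Starts upright on the bench beside the tray
- tin: bystander: open steel tin, 72 mm across, 65 mm tall; origin under its centre. It stands on the other side of the tray from the block
- motor: bystander: small motor, 54 mm across, 50 mm tall, standing on its base; origin under its centre
- screwdriver: bystander: screwdriver 170 mm long lying along its own x
- board0: number 1 from the bottom of the loose stack of five alike glass-fibre blanks in the tray: plate 130 (x) x 100 (y) x 6 mm, 85 to 170 g. Origin: centre of its underside. Its x lies within 0.12 rad of the tray's x, its edges 2 to 37 mm short of the fences at first; flush, its centre is at x = -65, y = -50 mm from tray_corner
- board1: number 2 from the bottom of the loose stack of five alike glass-fibre blanks in the tray: plate 130 (x) x 100 (y) x 6 mm, 85 to 170 g. Origin: centre of its underside. Its x lies within 0.12 rad of the tray's x, its edges 2 to 37 mm short of the fences at first; flush, its centre is at x = -65, y = -50 mm from tray_corner
- board2: number 3 from the bottom of the loose stack of five alike glass-fibre blanks in the tray: plate 130 (x) x 100 (y) x 6 mm, 85 to 170 g. Origin: centre of its underside. Its x lies within 0.12 rad of the tray's x, its edges 2 to 37 mm short of the fences at first; flush, its centre is at x = -65, y = -50 mm from tray_corner
- board3: number 4 from the bottom of the loose stack of five alike glass-fibre blanks in the tray: plate 130 (x) x 100 (y) x 6 mm, 85 to 170 g. Origin: centre of its underside. Its x lies within 0.12 rad of the tray's x, its edges 2 to 37 mm short of the fences at first; flush, its centre is at x = -65, y = -50 mm from tray_corner
- board4: number 5 from the bottom of the loose stack of five alike glass-fibre blanks in the tray: plate 130 (x) x 100 (y) x 6 mm, 85 to 170 g. Origin: centre of its underside. Its x lies within 0.12 rad of the tray's x, its edges 2 to 37 mm short of the fences at first; flush, its centre is at x = -65, y = -50 mm from tray_corner
There are look-alikes about, which are no part of the job. Leave any pink or red look-alike of the board3 alone.

How it is judged:
By the outcome, as a careful person would: the job done as asked, in the order asked, and still so for the second after the job is handed in, with the robot touching nothing.
It also fails if it takes over 72 s, if anything falls off the work surface, if the arm or the gripper's body presses on something with over 40 N, if the wrist force passes 120 N, or if a joint passes its speed limit or range.

## Robot

A 6-joint arm with a two-finger parallel gripper is mounted at the origin on the work surface. World frame = base frame: x ahead of the robot, y to its left, z up, the work surface at z = 0. Lengths are in m, angles in degrees, forces in N, time in s.
With the tool pointing down it reaches from about 0.375 to 0.9 m from the base axis. Payload 3.1 kg.
Tool frame: the origin (TCP) lies on the centre line of the jaws, within the pads' length; the fingertips stand 8 mm ahead of it and the grasp point (between the pads) lies 11 mm behind it; y points along the fingers, x is the direction in which the jaws open and shut, and the axes are right-handed (so a half turn about y gives the same grasp; the last joint's range is limited). The gripper opens to 87 mm and grips with 3 to 60 N. Pads are 19 mm wide; open, the fingers measure 117 mm over their backs; the gripper's body (75 mm by 190 mm) begins 51 mm behind the grasp point.
Start: joints at [-79.269, 30.224, 82.088, -0, 67.689, -10.227], TCP at [0.224, -0.584, 0.231] pointing down, gripper open.
Joint ranges: [-176.69, 176.69], [-43.24, 126.21], [12.49, 139.97], [-82, 262], [0, 151.66], [-163.58, 163.58]. Speed limits (degrees/s): [159.86, 159.86, 180, 180, 180, 180].

## Interface

Orientations are given as a 3x3 rotation matrix whose columns are the frame's x, y, z axes.
In Python, from rig import read_state, imaging, job, spotter gives the robot as it stands.
- The arm moves only by the tool apply_moves, never from a script. Its argument "steps" is a list of rows, each an object of numbers: "x", "y", "z": the shift along the world's x, y, z in mm; "spin": the turn about the world's z in rad. In form: [{"x": .., "y": .., "z": .., "spin": ..}, ...]. A call has 1 to 12 rows; each row shifts and turns the pose as measured when the row begins; what a row does not reach is not made up. A row lasts 1/10 s, in which the tool goes at most 50 mm and 8.59 degrees, less where a joint would pass 70% of its speed; a pose out of reach is approached as far as the arm can. A call is refused whole if a number of a shift passes 50 or a number of a turn 0.15, either way. A call with a gripper value outside its range is refused whole. "grip" is the finger opening in mm, from 0 to 87, set as the call begins (left out, the last holds). The fingers move at their own pace and stop on an object; the grip force is fixed at half the most. Time passes only in rows, so rows that do not move let the fingers close. It gives the time, the measured TCP pose, the force and the opening at its end, in the units of the state.
- read_state(): the state, without advancing time (a new reading comes with each control period).
- imaging.capture(name): name is "scene" or "side" or "wrist"; returns the picture (384x512x3 uint8, red, green, blue); there is no depth.
- imaging.camera_params(name): a dict with "fov_y" (degrees; the focal length in pixels is half the picture's height over the tangent of half this angle, whatever the lens; pixels are square), "cx", "cy" (the principal point, pixels), "R" (3x3) and "t" (3): a world point X has camera coordinates R X + t. Camera axes: x right, y down, z forward; pixel columns grow to the right and rows downward; lengths in m; the calibration is good to about 2 mm. The wrist camera is an equidistant fisheye: a pixel r from the principal point sees the ray r / f radians off the axis. A picture is of the moment at which its call begins: read the wrist's pose just before it. camera_params takes no time and is no camera call; for the wrist camera it gives the pose at the moment of the call.
- job.hand_in(): hands the job in, once; it reports no verdict.
Trained networks look in the newest picture that a camera, given by its name, has taken for a name from the list of things; names that differ only in an ending like _2 or _b are one class to them, and where a whole thing is asked for, a point or a joint stands for the part that bears it (a point fixed in the world has none). Each returns a list of dicts, best first, with "score" (0 to 1); they miss things now and then, are a little off and sometimes report something else, mostly with a low value. They report only what shows in the picture. A call takes as long as a camera call. They do not tell look-alikes from the thing itself.
- spotter.cut_out(name, camera): "mask" (384x512 bool, what is visible of it) and "rect" ([left, top, width, height] in pixels, round what is visible of it).
The state is a dict: "time_s": time; "joint_positions": joint angles; "qvel": joint speeds; "tau": joint torques, N m; "position": TCP position; "tcp_rot": TCP orientation; "force": force on the tool from outside, world axes, zero at the start; "moment": the same for the moment, N m; "opening": opening from 0.0 (shut) to 1.0 (fully open).
Only numpy, scipy, OpenCV 4.12 (cv2) and the standard library are available. Lean on these libraries where they do the work, as an engineer would, in place of code of your own. Each camera call takes 0.05 s, during which the arm holds its last target.

## Working session

There is one attempt and no reset: what is moved stays moved. The work goes in short steps, Python scripts to look and compute and a tool call to move; the robot and the scene stay as the last step left them, time stands still between calls to the robot, and variables do not carry over. Pictures are saved under pics/ and viewed, and the job is handed in when it is done.

Besides the shell and the picture viewer there is one more tool, called after "Call:" by a JSON object that holds its "method" and its "body". apply_moves: Moves the arm, as the interface text tells. Its arguments: {"type":"object","properties":{"steps":{"type":"array"},"grip":{"type":"number"}},"required":["steps"]}

```bash
mkdir -p pics; ls
cat > h.py <<'E'
import numpy as np, cv2
from rig import read_state, imaging, job, spotter
def snap(c,fn):
    P=imaging.camera_params(c); im=imaging.capture(c); cv2.imwrite(f'pics/{fn}.png',im[:,:,::-1]); return im,P
def f_(P): return 192/np.tan(np.radians(P['fov_y'])/2)
def ray(P,u,v,fish=False):
    R=np.array(P['R']);t=np.array(P['t']);f=f_(P)
    d=np.array([u-P['cx'],v-P['cy']])/f
    if fish:
        r=np.hypot(*d); s=np.sin(r)/r if r>1e-9 else 1; c=np.array([d[0]*s,d[1]*s,np.cos(r)])
    else: c=np.array([d[0],d[1],1.])
    return -R.T@t, R.T@(c/np.linalg.norm(c))
def at_z(P,u,v,z,fish=False):
    o,d=ray(P,u,v,fish); return o+d*(z-o[2])/d[2]
def proj(P,X,fish=False):
    c=np.array(P['R'])@np.array(X)+np.array(P['t']); f=f_(P)
    if fish:
        r=np.hypot(c[0],c[1]); th=np.arctan2(r,c[2]); k=th/max(r,1e-9)
        return P['cx']+f*k*c[0],P['cy']+f*k*c[1]
    return P['cx']+f*c[0]/c[2],P['cy']+f*c[1]/c[2]
E
python3 - <<'E'
from h import *
for c in ['scene','side','wrist']:
    im,P=snap(c,c+'0'); print(c,P['fov_y'],P['cx'],P['cy'],np.round(-np.array(P['R']).T@P['t'],3),np.round(np.array(P['R'])[2],2))
s=read_state();print(s)
E
```

```text
pics
scene 48.022775954489454 256.43724941698997 193.99671761485791 [1.176 0.076 0.965] [-0.56 -0.08 -0.82]
side 47.101973261157184 259.19754234610247 188.29966947023135 [0.218 0.723 0.999] [ 0.26 -0.59 -0.76]
wrist 65.70646984690485 248.07304567755187 192.89131388928263 [ 0.294 -0.556  0.383] [-0.26 -0.1  -0.96]
{'time_s': 0.15, 'joint_positions': array([-7.92687489e+01,  3.02679814e+01,  8.21386034e+01, -2.07399051e-03,
        6.76898942e+01, -1.02285584e+01]), 'qvel': array([-0.04982739, -0.18295   , -0.24415632, -0.0087558 ,  0.15073018,
        0.09073962]), 'tau': array([ 3.27497655e-04, -4.40431917e+01, -1.76842743e+01,  6.33886526e-02,
        5.52689913e-02, -9.21070000e-05]), 'position': array([ 0.22347283, -0.58309927,  0.22978812]), 'tcp_rot': array([[ 3.57725565e-01, -3.46444698e-04,  9.33826697e-01],
       [-9.33825280e-01,  1.64819221e-03,  3.57725634e-01],
       [-1.66305804e-03, -9.99998582e-01,  2.66081674e-04]]), 'force': array([-0.62065565, -0.63046157, -0.3346473 ]), 'moment': array([ 0.03315198, -0.01475492,  0.01156904]), 'opening': 1.000980669191362}
```

View pics/scene0.png

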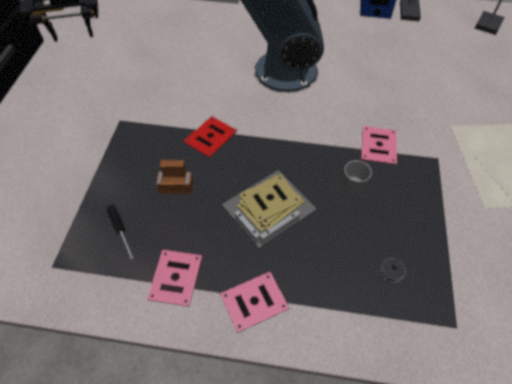

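View pics/side0.png

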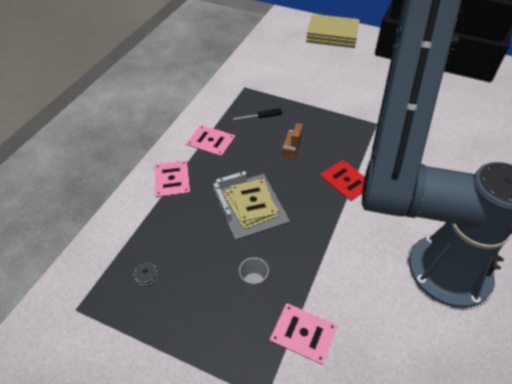

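View pics/wrist0.png

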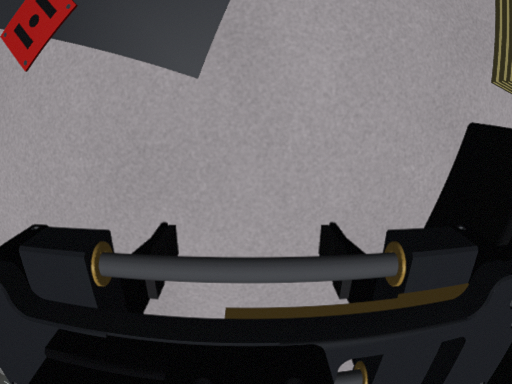

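Run:
```python
from h import *
a=cv2.imread('pics/scene0.png');b=cv2.imread('pics/side0.png')
cv2.imwrite('pics/s_crop.png',cv2.resize(a[150:260,140:330],None,fx=4,fy=4,interpolation=cv2.INTER_CUBIC))
cv2.imwrite('pics/d_crop.png',cv2.resize(b[110:250,180:320],None,fx=4,fy=4,interpolation=cv2.INTER_CUBIC))
Ps=imaging.camera_params('scene');Pd=imaging.camera_params('side')
for nm,us,ud,z in [('block',(172,160),(297,128),.092),('tray',(268,205),(250,205),.01),('tin',(358,180),(254,283),0),('motor',(394,275),(146,278),0.0),('sd',(115,220),(268,114),.01)]:
    print(nm,at_z(Ps,*us,z).round(3),at_z(Pd,*ud,z).round(3))
```

```text
block [ 0.507 -0.244  0.092] [ 0.52  -0.251  0.092]
tray [0.553 0.017 0.01 ] [0.555 0.021 0.01 ]
tin [0.424 0.253 0.   ] [0.445 0.237 0.   ]
motor [0.699 0.345 0.   ] [0.701 0.335 0.   ]
sd [ 0.661 -0.366  0.01 ] [ 0.664 -0.366  0.01 ]
```

View pics/s_crop.png

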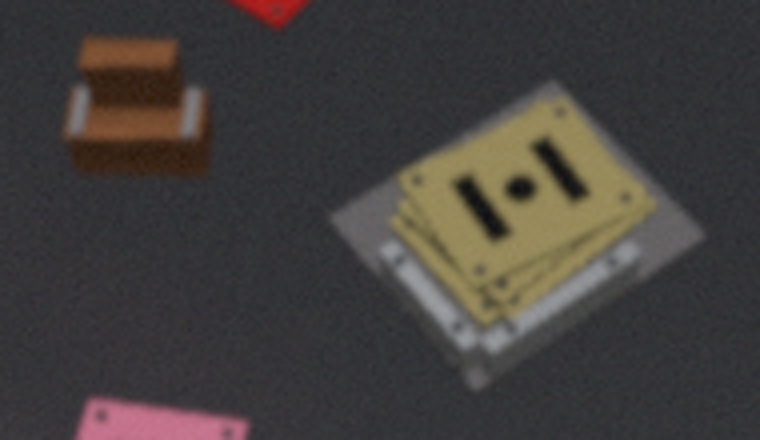

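View pics/d_crop.png

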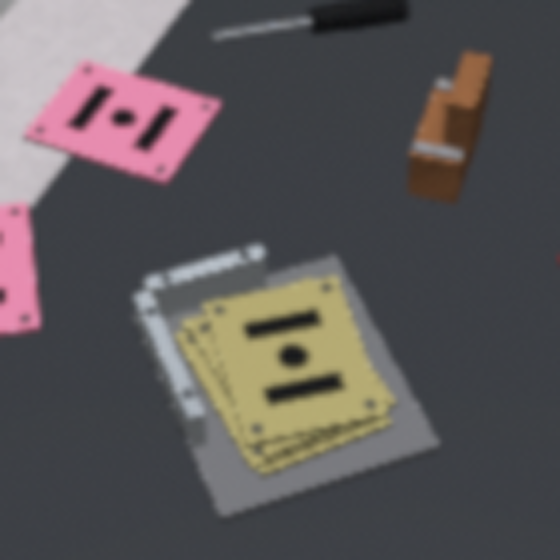

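Call:
{"method": "apply_moves", "body": {"steps": [{"x":25,"y":38,"z":12,"spin":0.12},{"x":25,"y":38,"z":12,"spin":0.12},{"x":25,"y":38,"z":12,"spin":0.12},{"x":25,"y":38,"z":12,"spin":0.12},{"x":25,"y":38,"z":12,"spin":0.12},{"x":25,"y":38,"z":12,"spin":0.12},{"x":25,"y":38,"z":12,"spin":0.12},{"x":25,"y":38,"z":12,"spin":0.12},{"x":25,"y":38,"z":12,"spin":0.12},{"x":25,"y":38,"z":12,"spin":0.12},{"x":25,"y":38,"z":0},{"x":0,"y":0,"z":0}]}}

```text
invalid input at $.steps[10]: expected keys x, y, z, spin
```

Run:
```python
from h import *
im,P=snap('wrist','w1'); print(np.round(-np.array(P['R']).T@P['t'],3))
for n in ['block','tray','board4']:
    for r in spotter.cut_out(n,'wrist')[:4]: print(n,r['score'],r['rect'])
s=read_state();print(s['time_s'],s['position'],s['tcp_rot'].round(3),s['joint_positions'])
```

```text
[ 0.294 -0.556  0.384]
board4 0.69 [0.0, 0.0, 78.4, 70.2]
0.35 [ 0.22353976 -0.58347121  0.23028498] [[ 0.358 -0.     0.934]
 [-0.934  0.001  0.358]
 [-0.001 -1.     0.   ]] [-7.92693207e+01  3.02404989e+01  8.21022555e+01 -1.52467462e-03
  6.76888575e+01 -1.02276050e+01]
```

View pics/w1.png

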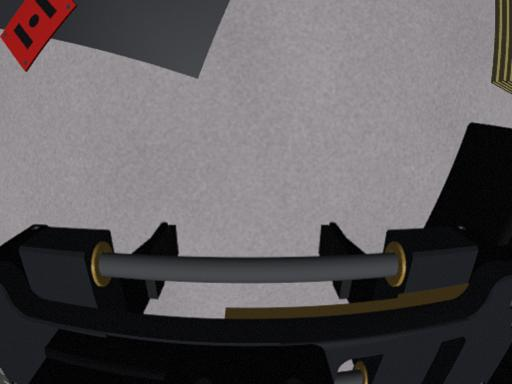

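Call:
{"method": "apply_moves", "body": {"steps": [{"x":28,"y":30,"z":12,"spin":0.12},{"x":28,"y":30,"z":12,"spin":0.12},{"x":28,"y":30,"z":12,"spin":0.12},{"x":28,"y":30,"z":12,"spin":0.12},{"x":28,"y":30,"z":12,"spin":0.12},{"x":28,"y":30,"z":12,"spin":0.12},{"x":28,"y":30,"z":12,"spin":0.12},{"x":28,"y":30,"z":12,"spin":0.12},{"x":28,"y":30,"z":12,"spin":0.12},{"x":28,"y":30,"z":12,"spin":0.12},{"x":28,"y":30,"z":0,"spin":0},{"x":0,"y":0,"z":0,"spin":0}]}}

```text
time_s: 1.55
position: [0.5399, -0.2405, 0.3552]
tcp_rot: [[0.999, 0.005, -0.041], [0.041, -0.003, 0.999], [0.005, -1.0, -0.003]]
force: [-1.0, -0.2, 0.3]
opening: 0.997
```

Run:
```python
from h import *
im,P=snap('wrist','w1'); print(np.round(-np.array(P['R']).T@P['t'],3))
for n in ['block','tray','board4']:
    for r in spotter.cut_out(n,'wrist')[:4]: print(n,r['score'],r['rect'])
s=read_state();print(s['time_s'],s['position'],s['tcp_rot'].round(3),s['joint_positions'])
import pickle;pickle.dump((im,P),open('w1.pkl','wb'))
```

```text
[ 0.535 -0.164  0.509]
block 0.82 [225.7, 126.9, 26.6, 59.0]
tray 0.91 [189.9, 0.0, 144.1, 75.2]
board4 0.98 [94.7, 77.7, 78.7, 83.1]
board4 0.89 [219.7, 0.0, 88.6, 46.6]
board4 0.75 [365.4, 0.0, 71.3, 68.6]
board4 0.59 [269.5, 11.2, 45.4, 37.4]
1.75 [ 0.53640254 -0.24514922  0.35460206] [[ 0.999  0.002 -0.034]
 [ 0.034 -0.004  0.999]
 [ 0.002 -1.    -0.004]] [-35.34140325  20.74070387  77.95874001  -0.13502311  81.07131253
 -37.25858587]
```

View pics/w1.png

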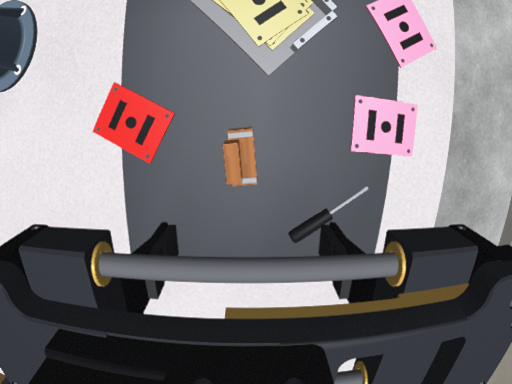

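Run:
```python
from h import *
a=cv2.imread('pics/w1.png')
cv2.imwrite('pics/w1b.png',cv2.resize(a[120:195,195:285],None,fx=8,fy=8,interpolation=cv2.INTER_CUBIC))
```

```text
(no output)
```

View pics/w1b.png

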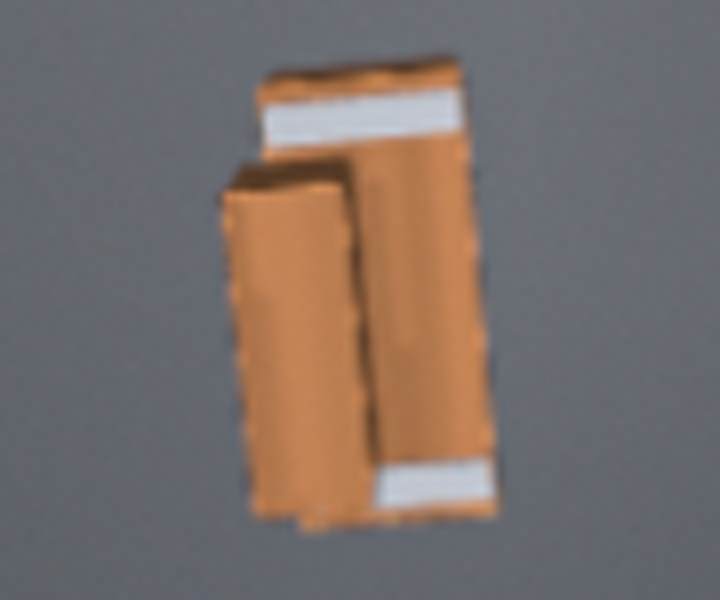

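Run:
```python
from h import *
import pickle
im,P=pickle.load(open('w1.pkl','rb'))
C=lambda x,y:(195+x/8-.44,120+y/8-.44)
for n,l,z in [('handle',[(228,190),(342,183),(375,517),(255,517)],.092),('shoe',[(262,97),(460,75),(495,515),(303,528)],.045)]:
    Q=np.array([at_z(P,*C(*p),z,True) for p in l])[:,:2]*1000
    print(n,Q.round(1).tolist(),'mean',Q.mean(0).round(1),'edges',[np.linalg.norm(Q[i]-Q[i-3]).round(1) for i in range(4)], 'yaw long',[np.degrees(np.arctan2(*(Q[i]-Q[j])[::-1])).round(1) for i,j in((0,3),(1,2))])
# heights by two views
Ps=imaging.camera_params('scene')
def tri(a,b):
    (o1,d1),(o2,d2)=a,b
    A=np.stack([d1,-d2],1);t=np.linalg.lstsq(A,o2-o1,rcond=None)[0];return (o1+d1*t[0]+o2+d2*t[1])/2, np.linalg.norm(o1+d1*t[0]-o2-d2*t[1])
S=lambda x,y:(140+x/4-.375,150+y/4-.375)
# scene: handle top near corners (80,65)->-y +x ; (178,65)
print(tri(ray(P,*C(342,183),True),ray(Ps,*S(178,66))),tri(ray(P,*C(375,517),True),ray(Ps,*S(82,69))))
print(tri(ray(P,*C(460,75),True),ray(Ps,*S(208,140))),tri(ray(P,*C(495,515),True),ray(Ps,*S(68,138))))
```

```text
handle [[504.7, -213.4], [524.7, -211.5], [532.7, -271.9], [511.0, -272.7]] mean [ 518.3 -242.4] edges [np.float64(20.1), np.float64(60.9), np.float64(21.8), np.float64(59.6)] yaw long [np.float64(96.1), np.float64(97.6)]
shoe [[507.4, -200.5], [545.6, -194.8], [556.6, -282.7], [518.0, -286.9]] mean [ 531.9 -241.2] edges [np.float64(38.7), np.float64(88.6), np.float64(38.8), np.float64(87.1)] yaw long [np.float64(97.0), np.float64(97.1)]
(array([ 0.52413369, -0.20902698,  0.09443105]), np.float64(0.004584859854579339)) (array([ 0.53237616, -0.27056508,  0.08986125]), np.float64(0.003708290748075238))
(array([ 0.54460403, -0.19145747,  0.04490934]), np.float64(0.0069136130957119955)) (array([ 0.55630256, -0.28123283,  0.04439006]), np.float64(0.0031747601900474205))
```

Call:
{"method": "apply_moves", "body": {"steps": [{"x":-6,"y":1,"z":-40,"spin":0.03},{"x":-6,"y":1,"z":-40,"spin":0.03},{"x":-6,"y":1,"z":-40,"spin":0.03},{"x":0,"y":0,"z":-40,"spin":0},{"x":0,"y":0,"z":-35,"spin":0},{"x":0,"y":0,"z":-20,"spin":0},{"x":0,"y":0,"z":0,"spin":0},{"x":0,"y":0,"z":0,"spin":0}]}}

```text
time_s: 2.55
position: [0.5091, -0.2544, 0.1345]
tcp_rot: [[0.994, 0.005, -0.106], [0.106, -0.008, 0.994], [0.004, -1.0, -0.009]]
force: [0.2, 0.2, 0.7]
opening: 0.999
```

Run:
```python
from h import *
im,P=snap('wrist','w2')
s=read_state();print(s['time_s'],s['position'],np.degrees(np.arctan2(s['tcp_rot'][1,0],s['tcp_rot'][0,0])),s['force'])
import pickle;pickle.dump((im,P),open('w2.pkl','wb'))
```

```text
2.6 [ 0.50921721 -0.25442119  0.13476131] 6.115712847919741 [-0.57389499  0.01283971  0.14330586]
```

View pics/w2.png

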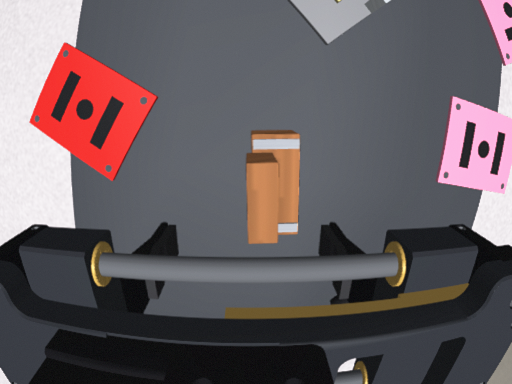

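Run:
```python
from h import *
import pickle
im,P=pickle.load(open('w2.pkl','rb'))
cv2.imwrite('pics/w2b.png',cv2.resize(im[120:255,230:320,::-1],None,fx=4,fy=4,interpolation=cv2.INTER_CUBIC))
for l,z in [([(247,163),(278,161),(277.5,242),(249.5,243)],.092),([(251,133),(299,132)],.045)]:
    Q=np.array([at_z(P,*p,z,True) for p in l])[:,:2]*1000
    print(Q.round(1).tolist(),Q.mean(0).round(1))
```

```text
[[503.8, -214.3], [524.3, -210.7], [532.2, -269.9], [511.9, -272.7]] [ 518.  -241.9]
[[505.4, -198.0], [544.5, -192.5]] [ 525.  -195.2]
```

View pics/w2b.png

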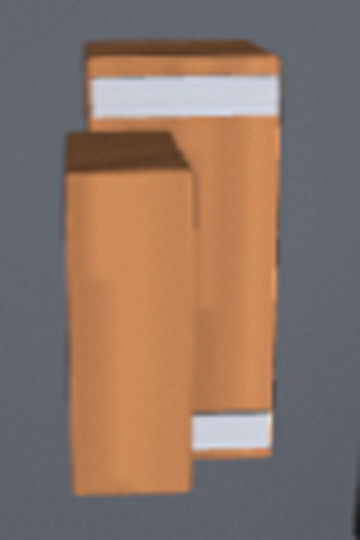

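Call:
{"method": "apply_moves", "body": {"steps": [{"x":8,"y":10,"z":0,"spin":0.02},{"x":3,"y":4,"z":-15,"spin":0},{"x":0,"y":2,"z":-25,"spin":0},{"x":0,"y":2,"z":-25,"spin":0},{"x":0,"y":0,"z":-10,"spin":0},{"x":0,"y":0,"z":0,"spin":0}]}}

```text
time_s: 3.2
position: [0.5295, -0.2385, 0.0682]
tcp_rot: [[0.991, 0.025, -0.13], [0.13, -0.021, 0.991], [0.022, -0.999, -0.024]]
force: [-0.5, 0.3, -0.1]
opening: 0.998
```

Call:
{"method": "apply_moves", "body": {"steps": [{"x":-10,"y":-3,"z":-4,"spin":0},{"x":0,"y":0,"z":0,"spin":0}]}}

```text
time_s: 3.4
position: [0.5205, -0.2421, 0.0661]
tcp_rot: [[0.991, 0.028, -0.131], [0.132, -0.024, 0.991], [0.025, -0.999, -0.027]]
force: [0.2, 0.1, -0.0]
opening: 1.0
```

Call:
{"method": "apply_moves", "body": {"steps": [{"x":0,"y":0,"z":25,"spin":0},{"x":0,"y":0,"z":25,"spin":0},{"x":0,"y":0,"z":0,"spin":0}]}}

```text
time_s: 3.7
position: [0.5203, -0.2433, 0.1196]
tcp_rot: [[0.991, 0.03, -0.129], [0.13, -0.025, 0.991], [0.027, -0.999, -0.029]]
force: [-0.1, -0.1, 0.2]
opening: 0.997
```

Call:
{"method": "apply_moves", "body": {"steps": [{"x":-20,"y":-20,"z":0,"spin":0}]}}

```text
time_s: 3.8
position: [0.5021, -0.2626, 0.1209]
tcp_rot: [[0.991, 0.034, -0.132], [0.133, -0.027, 0.991], [0.03, -0.999, -0.031]]
force: [-0.3, 0.3, -0.3]
opening: 1.0
```

Call:
{"method": "apply_moves", "body": {"steps": [{"x":0,"y":0,"z":0,"spin":0}]}}

```text
time_s: 3.9
position: [0.5008, -0.2644, 0.1215]
tcp_rot: [[0.991, 0.034, -0.13], [0.131, -0.028, 0.991], [0.03, -0.999, -0.032]]
force: [0.2, 0.2, -0.6]
opening: 0.999
```

Call:
{"method": "apply_moves", "body": {"steps": [{"x":9,"y":11,"z":0,"spin":-0.04},{"x":9,"y":11,"z":0,"spin":0}]}}

```text
time_s: 4.1
position: [0.5182, -0.2435, 0.1217]
tcp_rot: [[0.996, 0.034, -0.084], [0.085, -0.03, 0.996], [0.031, -0.999, -0.032]]
force: [0.4, -0.6, 0.3]
opening: 1.003
```

Call:
{"method": "apply_moves", "body": {"steps": [{"x":0,"y":0,"z":0,"spin":0.04}]}}

```text
time_s: 4.2
position: [0.5193, -0.2418, 0.1216]
tcp_rot: [[0.991, 0.035, -0.127], [0.128, -0.028, 0.991], [0.031, -0.999, -0.032]]
force: [-0.3, 0.7, -0.1]
opening: 1.0
```

Call:
{"method": "apply_moves", "body": {"steps": [{"x":0,"y":0,"z":-20,"spin":0}]}}

```text
time_s: 4.3
position: [0.5218, -0.242, 0.1034]
tcp_rot: [[0.991, 0.04, -0.129], [0.13, -0.031, 0.991], [0.036, -0.999, -0.036]]
force: [1.3, -0.2, -0.2]
opening: 1.0
```

Call:
{"method": "apply_moves", "body": {"steps": [{"x":0,"y":0,"z":0,"spin":0}]}}

```text
time_s: 4.4
position: [0.5207, -0.24, 0.1013]
tcp_rot: [[0.991, 0.036, -0.131], [0.132, -0.028, 0.991], [0.032, -0.999, -0.032]]
force: [-0.0, 0.7, -0.3]
opening: 1.001
```

Call:
{"method": "apply_moves", "body": {"steps": [{"x":0,"y":0,"z":40,"spin":0}]}}

```text
time_s: 4.5
position: [0.518, -0.2372, 0.137]
tcp_rot: [[0.991, 0.027, -0.132], [0.133, -0.02, 0.991], [0.024, -0.999, -0.024]]
force: [0.5, 0.2, 0.1]
opening: 1.001
```

Call:
{"method": "apply_moves", "body": {"steps": [{"x":0,"y":0,"z":40,"spin":0}]}}

```text
time_s: 4.6
position: [0.5177, -0.2361, 0.177]
tcp_rot: [[0.991, 0.024, -0.133], [0.134, -0.018, 0.991], [0.021, -1.0, -0.021]]
force: [1.2, -0.9, 0.9]
opening: 0.999
```

Call:
{"method": "apply_moves", "body": {"steps": [{"x":0,"y":0,"z":0,"spin":0}]}}

```text
time_s: 4.7
position: [0.521, -0.2374, 0.1821]
tcp_rot: [[0.99, 0.032, -0.134], [0.135, -0.024, 0.991], [0.029, -0.999, -0.028]]
force: [0.3, -0.6, -0.1]
opening: 1.001
```

Call:
{"method": "apply_moves", "body": {"steps": [{"x":36,"y":-16,"z":0,"spin":0}]}}

```text
time_s: 4.8
position: [0.5517, -0.2491, 0.1816]
tcp_rot: [[0.991, 0.024, -0.135], [0.136, -0.018, 0.991], [0.021, -1.0, -0.021]]
force: [0.4, -0.1, -1.2]
opening: 1.003
```

Call:
{"method": "apply_moves", "body": {"steps": [{"x":0,"y":0,"z":0,"spin":0}]}}

```text
time_s: 4.9
position: [0.5569, -0.2518, 0.1832]
tcp_rot: [[0.99, 0.032, -0.135], [0.136, -0.023, 0.99], [0.029, -0.999, -0.027]]
force: [0.9, 0.3, 0.5]
opening: 1.002
```

Call:
{"method": "apply_moves", "body": {"steps": [{"x":-36,"y":16,"z":0,"spin":0}]}}

```text
time_s: 5.0
position: [0.5248, -0.2379, 0.1833]
tcp_rot: [[0.99, 0.037, -0.136], [0.137, -0.027, 0.99], [0.033, -0.999, -0.032]]
force: [-0.7, -0.0, -0.3]
opening: 1.005
```

Call:
{"method": "apply_moves", "body": {"steps": [{"x":0,"y":0,"z":0,"spin":0}]}}

```text
time_s: 5.1
position: [0.5192, -0.2334, 0.1813]
tcp_rot: [[0.99, 0.028, -0.138], [0.138, -0.02, 0.99], [0.025, -0.999, -0.024]]
force: [0.9, 0.9, -0.4]
opening: 0.996
```

```bash
cat > st.py <<'E'
from h import *
import sys
def st(n=0):
    for _ in range(n): imaging.capture('side')
    s=read_state();R=s['tcp_rot'];print(round(s['time_s'],2),'pos',(s['position']*1000).round(1),'yaw',np.degrees(np.arctan2(R[1,0],R[0,0])).round(2),'xz %.4f zz %.4f'%(R[2,0],R[2,2]),'F',s['force'].round(1),'M',s['moment'].round(2),'op',round(s['opening']*87,1))
if __name__=='__main__': st(int(sys.argv[1]))
E
python3 st.py 3
```

```text
5.25 pos [ 525.2 -237.9  183.3] yaw 7.92 xz 0.0340 zz -0.0320 F [ 0.1  0.1 -0. ] M [ 0.   -0.1   0.05] op 87.1
```

Call:
{"method": "apply_moves", "body": {"steps": [{"x":0,"y":0,"z":45,"spin":0},{"x":0,"y":0,"z":0,"spin":0}]}}

```text
time_s: 5.45
position: [0.527, -0.2388, 0.2288]
tcp_rot: [[0.99, 0.038, -0.137], [0.138, -0.027, 0.99], [0.034, -0.999, -0.032]]
force: [0.3, -0.5, 1.6]
opening: 0.999
```

```bash
python3 st.py 3
```

```text
5.6 pos [ 522.8 -236.   223.1] yaw 7.91 xz 0.0245 zz -0.0231 F [ 0.1  0.2 -0.4] M [-0.03 -0.08  0.02] op 87.0
```

Call:
{"method": "apply_moves", "body": {"steps": [{"x":0,"y":0,"z":45,"spin":0},{"x":0,"y":0,"z":0,"spin":0}]}}

```text
time_s: 5.8
position: [0.5223, -0.2356, 0.2663]
tcp_rot: [[0.99, 0.023, -0.137], [0.138, -0.016, 0.99], [0.021, -1.0, -0.019]]
force: [0.6, -0.5, 0.5]
opening: 1.004
```

```bash
python3 st.py 3
```

```text
5.95 pos [ 518.3 -233.   260.5] yaw 7.89 xz 0.0108 zz -0.0102 F [1.1 0.1 0.2] M [-0.01 -0.13 -0.01] op 87.4
```

Call:
{"method": "apply_moves", "body": {"steps": [{"x":0,"y":0,"z":45,"spin":0},{"x":0,"y":0,"z":0,"spin":0}]}}

```text
time_s: 6.15
position: [0.517, -0.2321, 0.3025]
tcp_rot: [[0.991, 0.005, -0.137], [0.137, -0.004, 0.991], [0.005, -1.0, -0.005]]
force: [1.1, -0.3, -0.3]
opening: 1.005
```

```bash
python3 st.py 3
```

```text
6.3 pos [ 513.4 -229.7  296.8] yaw 7.87 xz -0.0046 zz 0.0042 F [-0.5  0.3 -0.4] M [-0.   -0.12  0.06] op 86.7
```

Call:
{"method": "apply_moves", "body": {"steps": [{"x":0,"y":0,"z":45,"spin":0},{"x":0,"y":0,"z":0,"spin":0}]}}

```text
time_s: 6.5
position: [0.5119, -0.2287, 0.3385]
tcp_rot: [[0.991, -0.012, -0.137], [0.137, 0.009, 0.991], [-0.011, -1.0, 0.01]]
force: [0.5, -0.6, 0.8]
opening: 0.998
```

```bash
python3 st.py 3
```

```text
6.65 pos [ 508.7 -226.6  332.8] yaw 7.87 xz -0.0202 zz 0.0188 F [-0.4 -0.4  0.2] M [-0.01 -0.05  0.02] op 86.9
```

Call:
{"method": "apply_moves", "body": {"steps": [{"x":0,"y":0,"z":-50,"spin":0},{"x":0,"y":0,"z":0,"spin":0}]}}

```text
time_s: 6.85
position: [0.5075, -0.2258, 0.2813]
tcp_rot: [[0.99, -0.026, -0.136], [0.137, 0.018, 0.99], [-0.023, -1.0, 0.021]]
force: [-0.8, 1.0, -1.1]
opening: 0.997
```

```bash
python3 st.py 3
```

```text
7.0 pos [ 513.  -229.5  289.4] yaw 7.86 xz -0.0092 zz 0.0086 F [ 0.1 -0.2  1.4] M [-0.04 -0.12  0.  ] op 87.3
```

Call:
{"method": "apply_moves", "body": {"steps": [{"x":2,"y":-2,"z":-20,"spin":0},{"x":2,"y":-2,"z":-20,"spin":0},{"x":0,"y":-2,"z":-20,"spin":0},{"x":0,"y":-2,"z":-20,"spin":0},{"x":0,"y":0,"z":-20,"spin":0},{"x":0,"y":0,"z":-20,"spin":0},{"x":0,"y":0,"z":0,"spin":0},{"x":0,"y":0,"z":0,"spin":0}]}}

```text
time_s: 7.8
position: [0.5296, -0.2464, 0.184]
tcp_rot: [[0.99, 0.021, -0.137], [0.137, -0.015, 0.99], [0.018, -1.0, -0.017]]
force: [-0.4, -0.4, 0.8]
opening: 1.0
```

```bash
python3 st.py 1
```

```text
7.85 pos [ 529.6 -246.4  184.2] yaw 7.9 xz 0.0185 zz -0.0177 F [-0.4 -1.  -0. ] M [-0.04 -0.05  0.04] op 86.8
```

Call:
{"method": "apply_moves", "body": {"steps": [{"x":-2,"y":1,"z":20,"spin":0},{"x":-2,"y":1,"z":20,"spin":0},{"x":-2,"y":1,"z":20,"spin":0},{"x":0,"y":0,"z":20,"spin":0}]}}

```text
time_s: 8.25
position: [0.5244, -0.2438, 0.2708]
tcp_rot: [[0.99, 0.024, -0.137], [0.138, -0.017, 0.99], [0.021, -1.0, -0.02]]
force: [-0.5, -0.1, -0.2]
opening: 0.999
```

```bash
python3 st.py 3
```

```text
8.4 pos [ 525.4 -244.6  271.3] yaw 7.92 xz 0.0242 zz -0.0231 F [ 0.5 -0.1  0.2] M [ 0.01 -0.06 -0.  ] op 86.6
```

Call:
{"method": "apply_moves", "body": {"steps": [{"x":-2,"y":1,"z":35,"spin":0},{"x":0,"y":0,"z":0,"spin":0}]}}

```text
time_s: 8.6
position: [0.5229, -0.2432, 0.3067]
tcp_rot: [[0.99, 0.026, -0.137], [0.138, -0.019, 0.99], [0.023, -0.999, -0.022]]
force: [0.8, -0.1, -0.5]
opening: 1.006
```

```bash
python3 st.py 3
```

```text
8.75 pos [ 520.  -241.2  301.1] yaw 7.91 xz 0.0146 zz -0.0139 F [-0.2  0.  -1.2] M [ 0.   -0.09  0.02] op 87.1
```

Call:
{"method": "apply_moves", "body": {"steps": [{"x":0,"y":0,"z":35,"spin":0},{"x":0,"y":0,"z":0,"spin":0}]}}

```text
time_s: 8.95
position: [0.5186, -0.2403, 0.3334]
tcp_rot: [[0.99, 0.01, -0.137], [0.137, -0.007, 0.99], [0.009, -1.0, -0.009]]
force: [0.4, -0.1, 0.5]
opening: 1.0
```

```bash
python3 st.py 3
```

```text
9.1 pos [ 516.  -238.4  328.6] yaw 7.89 xz 0.0015 zz -0.0015 F [ 0.1 -0.1 -0.2] M [ 0.02 -0.1  -0.06] op 87.4
```

Call:
{"method": "apply_moves", "body": {"steps": [{"x":0,"y":-5,"z":-45,"spin":0}]}}

```text
time_s: 9.2
position: [0.5193, -0.2454, 0.2876]
tcp_rot: [[0.99, 0.012, -0.138], [0.138, -0.009, 0.99], [0.011, -1.0, -0.01]]
force: [1.8, -1.3, -0.5]
opening: 1.001
```

```bash
python3 st.py 3
```

```text
9.35 pos [ 513.6 -241.8  279.9] yaw 7.87 xz -0.0057 zz 0.0057 F [-0.1 -0.1  0.1] M [-0.01 -0.07 -0.01] op 87.0
```

```bash
python3 st.py 2
```

```text
9.45 pos [ 516.  -243.4  283.5] yaw 7.88 xz 0.0008 zz -0.0006 F [-0.4 -0.5  0.4] M [-0.03 -0.07 -0.03] op 86.9
```

Call:
{"method": "apply_moves", "body": {"steps": [{"x":1,"y":0,"z":-45,"spin":0}]}}

```text
time_s: 9.55
position: [0.5221, -0.2469, 0.2453]
tcp_rot: [[0.99, 0.016, -0.137], [0.137, -0.011, 0.99], [0.014, -1.0, -0.013]]
force: [1.2, -1.4, -1.1]
opening: 0.999
```

```bash
python3 st.py 5
```

```text
9.8 pos [ 517.9 -243.9  240.4] yaw 7.89 xz 0.0026 zz -0.0023 F [-0.1 -0.1  0.7] M [-0.   -0.09  0.03] op 87.1
```

Call:
{"method": "apply_moves", "body": {"steps": [{"x":1,"y":0,"z":-45,"spin":0}]}}

```text
time_s: 9.9
position: [0.5245, -0.2477, 0.2028]
tcp_rot: [[0.99, 0.018, -0.137], [0.138, -0.013, 0.99], [0.016, -1.0, -0.016]]
force: [1.7, 0.3, -0.2]
opening: 0.997
```

```bash
python3 st.py 5
```

```text
10.15 pos [ 519.8 -244.6  197.4] yaw 7.9 xz 0.0046 zz -0.0043 F [-0.   0.5  0.4] M [-0.02 -0.12 -0.02] op 87.1
```

Call:
{"method": "apply_moves", "body": {"steps": [{"x":-2,"y":2,"z":-45,"spin":0}]}}

```text
time_s: 10.25
position: [0.5238, -0.2468, 0.1596]
tcp_rot: [[0.99, 0.021, -0.137], [0.138, -0.015, 0.99], [0.019, -1.0, -0.018]]
force: [1.4, -0.3, -0.5]
opening: 0.999
```

```bash
python3 st.py 5
```

```text
10.5 pos [ 518.9 -243.3  154.4] yaw 7.9 xz 0.0067 zz -0.0062 F [ 0.5  0.1 -0.2] M [ 0.03 -0.1  -0.02] op 87.1
```

Call:
{"method": "apply_moves", "body": {"steps": [{"x":-1,"y":2,"z":-45,"spin":0}]}}

```text
time_s: 10.6
position: [0.5239, -0.2456, 0.1163]
tcp_rot: [[0.99, 0.023, -0.137], [0.138, -0.016, 0.99], [0.02, -1.0, -0.019]]
force: [1.4, -0.9, -0.8]
opening: 1.002
```

```bash
python3 st.py 5
```

```text
10.85 pos [ 518.9 -242.   111.3] yaw 7.91 xz 0.0085 zz -0.0081 F [-0.3  0.2  0.8] M [-0.04 -0.13  0.01] op 86.9
```

Call:
{"method": "apply_moves", "body": {"steps": [{"x":-1,"y":0,"z":-30,"spin":0}]}}

```text
time_s: 10.95
position: [0.5221, -0.2449, 0.0865]
tcp_rot: [[0.99, 0.02, -0.138], [0.138, -0.014, 0.99], [0.018, -1.0, -0.017]]
force: [-0.0, 0.2, 0.0]
opening: 0.999
```

```bash
python3 st.py 5
```

```text
11.2 pos [ 518.7 -242.6   83. ] yaw 7.91 xz 0.0103 zz -0.0097 F [-0.2 -0.5 -0.8] M [ 0.02 -0.15  0.03] op 87.0
```

Call:
{"method": "apply_moves", "body": {"steps": [{"x":0,"y":0,"z":-20,"spin":0}]}}

```text
time_s: 11.3
position: [0.5213, -0.2443, 0.0666]
tcp_rot: [[0.99, 0.018, -0.138], [0.138, -0.013, 0.99], [0.016, -1.0, -0.015]]
force: [-0.0, -0.5, 0.6]
opening: 1.004
```

```bash
python3 st.py 5
```

```text
11.55 pos [ 519.2 -242.9   64.1] yaw 7.91 xz 0.0113 zz -0.0107 F [ 0.7 -0.1 -0.5] M [ 0.05 -0.1  -0.04] op 86.9
```

Call:
{"method": "apply_moves", "body": {"steps": [{"x":0,"y":0,"z":0,"spin":0},{"x":0,"y":0,"z":0,"spin":0},{"x":0,"y":0,"z":0,"spin":0},{"x":0,"y":0,"z":0,"spin":0},{"x":0,"y":0,"z":0,"spin":0}], "grip": 0}}

```text
time_s: 12.05
position: [0.5206, -0.2438, 0.067]
tcp_rot: [[0.99, 0.016, -0.138], [0.138, -0.012, 0.99], [0.015, -1.0, -0.014]]
force: [-0.9, 0.4, 0.2]
opening: 0.636
```

```bash
python3 st.py 5
```

```text
12.3 pos [ 520.4 -243.7   66.7] yaw 7.92 xz 0.0142 zz -0.0135 F [-0.4 -0.1  0.9] M [ 0.04 -0.15 -0.03] op 35.0
```

```bash
python3 st.py 6; python3 st.py 2
```

```text
12.6 pos [ 520.2 -243.5   66.5] yaw 7.92 xz 0.0138 zz -0.0131 F [ 0.2 -0.6 -2.4] M [-0.02 -0.11 -0.03] op 21.7
12.7 pos [ 520.3 -243.6   66.6] yaw 7.92 xz 0.0139 zz -0.0132 F [ 0.8  1.8 -2.1] M [-0.01 -0.07 -0.03] op 21.5
```

Call:
{"method": "apply_moves", "body": {"steps": [{"x":0,"y":0,"z":45,"spin":0}]}}

```text
time_s: 12.8
position: [0.5161, -0.2408, 0.1056]
tcp_rot: [[0.991, 0.003, -0.137], [0.137, -0.002, 0.991], [0.002, -1.0, -0.002]]
force: [-0.5, 0.6, -1.8]
opening: 0.252
```

```bash
python3 st.py 5
```

```text
13.05 pos [ 520.1 -243.4  111.4] yaw 7.92 xz 0.0138 zz -0.0130 F [-0.3  0.3 -1.5] M [ 0.03 -0.07 -0.03] op 21.5
```

Call:
{"method": "apply_moves", "body": {"steps": [{"x":10,"y":20,"z":45,"spin":0}]}}

```text
time_s: 13.15
position: [0.525, -0.2224, 0.1499]
tcp_rot: [[0.991, 0.001, -0.135], [0.135, -0.003, 0.991], [0.001, -1.0, -0.003]]
force: [0.5, -0.4, -1.5]
opening: 0.251
```

```bash
python3 st.py 5
```

```text
13.4 pos [ 529.2 -222.9  155.3] yaw 7.95 xz 0.0121 zz -0.0120 F [-0.3  0.3 -1.9] M [ 0.02 -0.03 -0.01] op 22.3
```

Call:
{"method": "apply_moves", "body": {"steps": [{"x":10,"y":20,"z":45,"spin":0}]}}

```text
time_s: 13.5
position: [0.5337, -0.2023, 0.1934]
tcp_rot: [[0.991, -0.002, -0.135], [0.135, -0.002, 0.991], [-0.002, -1.0, -0.002]]
force: [0.4, -0.1, -1.6]
opening: 0.25
```

```bash
python3 st.py 5
python3 - <<'E'
from h import *
import pickle
im,P=snap('wrist','w3');pickle.dump((im,P),open('w3.pkl','wb'))
im,P=snap('scene','s3');pickle.dump((im,P),open('s3.pkl','wb'))
im,P=snap('side','d3');pickle.dump((im,P),open('d3.pkl','wb'))
E
```

```text
13.75 pos [ 537.9 -202.7  198.8] yaw 7.96 xz 0.0094 zz -0.0104 F [-0.7  0.2 -2.8] M [ 0.   -0.05 -0.01] op 21.9
```

View pics/w3.png

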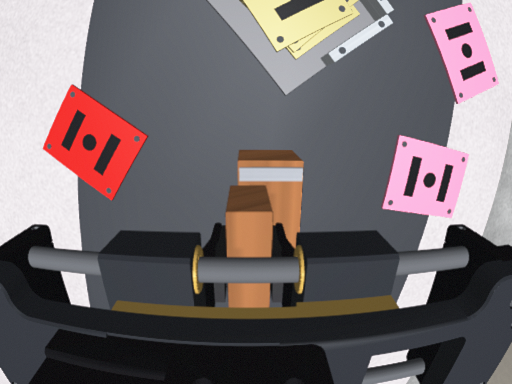

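Call:
{"method": "apply_moves", "body": {"steps": [{"x":-14,"y":40,"z":25,"spin":0}]}}

```text
time_s: 14.0
position: [0.5239, -0.1664, 0.2199]
tcp_rot: [[0.991, 0.007, -0.133], [0.133, -0.008, 0.991], [0.005, -1.0, -0.009]]
force: [1.2, 0.5, -1.0]
opening: 0.247
```

```bash
python3 st.py 5
```

```text
14.25 pos [ 523.6 -163.1  222.9] yaw 7.92 xz 0.0084 zz -0.0097 F [-0.3 -0.9 -1.5] M [-0.02 -0.12  0.02] op 21.9
```

Call:
{"method": "apply_moves", "body": {"steps": [{"x":-10,"y":40,"z":30,"spin":0}]}}

```text
time_s: 14.35
position: [0.5138, -0.1271, 0.2491]
tcp_rot: [[0.991, 0.005, -0.133], [0.133, -0.008, 0.991], [0.004, -1.0, -0.009]]
force: [0.7, 1.2, -1.6]
opening: 0.249
```

```bash
python3 st.py 5
python3 - <<'E'
from h import *
import pickle
im,P=snap('wrist','w4');pickle.dump((im,P),open('w4.pkl','wb'))
cv2.imwrite('pics/w4b.png',cv2.resize(im[0:200,130:390,::-1],None,fx=3,fy=3,interpolation=cv2.INTER_CUBIC))
E
```

```text
14.6 pos [ 513.9 -124.3  252.2] yaw 7.92 xz 0.0084 zz -0.0104 F [ 0.7  0.2 -0.7] M [ 0.01 -0.12  0.  ] op 21.7
```

View pics/w4b.png

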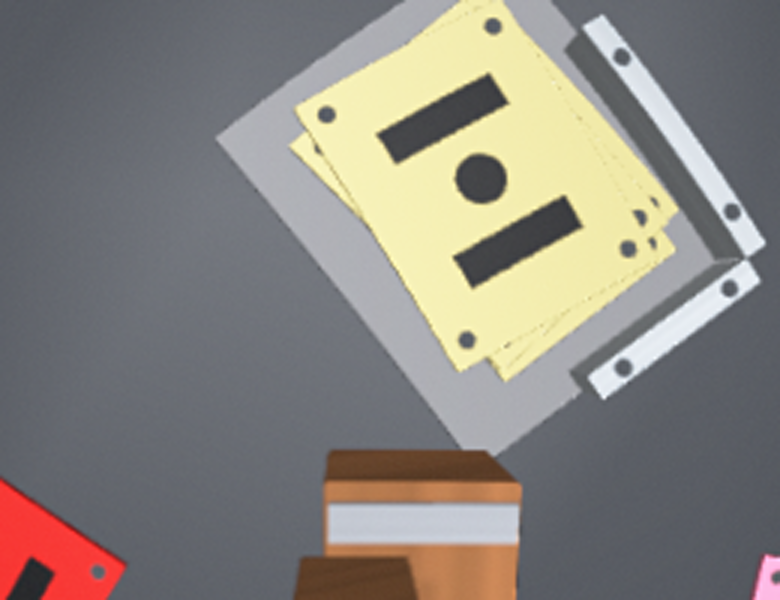

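```bash
cat > tray.py <<'E'
from h import *
import pickle
from scipy.optimize import least_squares
im,P=pickle.load(open('w4.pkl','rb'))
C=lambda x,y:(130+x/3-.33,x*0+y/3-.33)
pts=[((-180,-150,8),(217,138)),((0,-90,44),(588,379)),((0,0,44),(744,259)),((-120,0,44),(583,28)),((12,-90,44),(603,400)),((12,0,44),(761,278)),((-120,12,44),(603,14)),((0,12,44),(766,243)),((0,-90,8),(570,374)),((-120,0,8),(566,48)),((0,0,8),(715,258))]
def T(q,p):
    c,s=np.cos(q[2]),np.sin(q[2]); return np.array([q[0]+c*p[0]-s*p[1],q[1]+s*p[0]+c*p[1],p[2]])/1000 
def err(q): return np.array([np.subtract(proj(P,T(q,p),True),C(*u)) for p,u in pts]).ravel()
r=least_squares(err,[600,0,-0.9],x_scale=[1,1,.01],loss='soft_l1')
print(r.x,np.degrees(r.x[2]));print(err(r.x).reshape(-1,2).round(1).tolist())
E
python3 tray.py
```

```text
[665.35029005  10.38847022  -0.76951879] -44.09017891844913
[[-1.1, -0.1], [0.1, -0.7], [1.3, -0.3], [-0.3, -0.5], [0.5, 0.0], [0.5, 1.1], [0.2, -0.3], [0.4, 0.2], [-0.8, -0.8], [-1.2, 0.7], [0.1, 1.3]]
```

```bash
cat >> tray.py <<'E'
q=r.x
for n,box in (('s3',(200,150,330,260)),('d3',(190,150,310,250))):
    im2,P2=pickle.load(open(n+'.pkl','rb'));o=cv2.resize(im2[:,:,::-1],None,fx=5,fy=5,interpolation=cv2.INTER_CUBIC)
    for poly in ([(-180,-150,8),(12,-150,8),(12,12,8),(-180,12,8)],[(0,-90,44),(0,0,44),(12,0,44),(12,-90,44)],[(-120,0,44),(0,0,44),(0,12,44),(-120,12,44)]):
        pp=np.array([proj(P2,T(q,p)) for p in poly])*5+2
        cv2.polylines(o,[pp.round().astype(np.int32)],True,(0,0,255),1)
    x0,y0,x1,y1=box;cv2.imwrite(f'pics/ov_{n}.png',o[y0*5:y1*5,x0*5:x1*5])
E
python3 tray.py
```

```text
[665.35029005  10.38847022  -0.76951879] -44.09017891844913
[[-1.1, -0.1], [0.1, -0.7], [1.3, -0.3], [-0.3, -0.5], [0.5, 0.0], [0.5, 1.1], [0.2, -0.3], [0.4, 0.2], [-0.8, -0.8], [-1.2, 0.7], [0.1, 1.3]]
```

View pics/ov_s3.png

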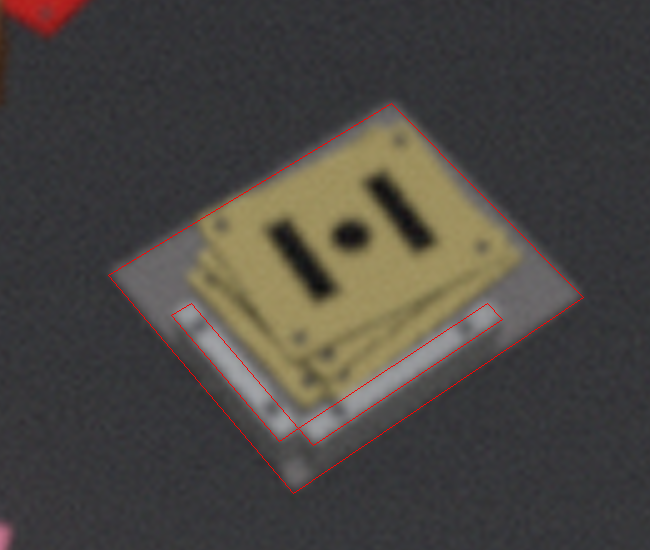

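View pics/ov_d3.png

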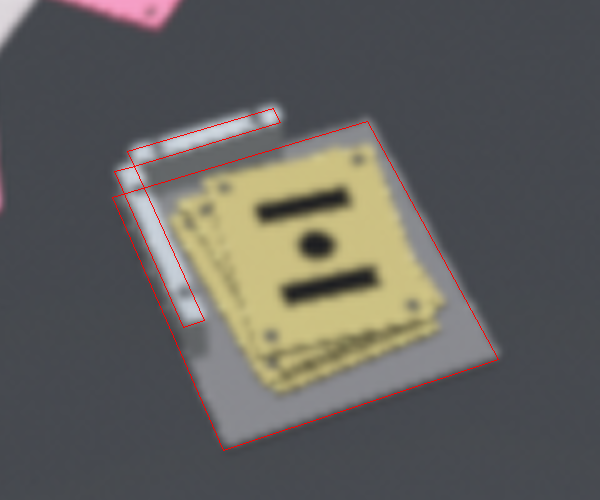

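Call:
{"method": "apply_moves", "body": {"steps": [{"x":-6,"y":11,"z":-25,"spin":0.133}]}}

```text
time_s: 14.75
position: [0.5116, -0.1167, 0.2288]
tcp_rot: [[0.963, 0.019, -0.268], [0.269, -0.012, 0.963], [0.015, -1.0, -0.017]]
force: [0.6, -0.6, -2.1]
opening: 0.253
```

```bash
python3 st.py 4
```

```text
14.95 pos [ 507.5 -114.   226.1] yaw 15.33 xz 0.0061 zz -0.0088 F [-0.1  0.3 -1.3] M [ 0.01 -0.13  0.02] op 21.7
```

Call:
{"method": "apply_moves", "body": {"steps": [{"x":-6,"y":11,"z":-25,"spin":0.133}]}}

```text
time_s: 15.05
position: [0.5065, -0.1065, 0.2042]
tcp_rot: [[0.921, 0.02, -0.389], [0.389, -0.011, 0.921], [0.014, -1.0, -0.018]]
force: [2.6, 0.2, -1.4]
opening: 0.252
```

```bash
python3 st.py 4
```

```text
15.25 pos [ 502.1 -103.7  201.6] yaw 22.74 xz 0.0063 zz -0.0094 F [ 0.7  0.1 -1.5] M [-0.03 -0.13  0.02] op 21.7
```

Call:
{"method": "apply_moves", "body": {"steps": [{"x":-6,"y":11,"z":-25,"spin":0.133}]}}

```text
time_s: 15.35
position: [0.5016, -0.096, 0.1803]
tcp_rot: [[0.863, 0.023, -0.504], [0.505, -0.011, 0.863], [0.014, -1.0, -0.021]]
force: [1.4, -0.5, -1.4]
opening: 0.25
```

```bash
python3 st.py 4
```

```text
15.55 pos [497.  -93.4 177.5] yaw 30.14 xz 0.0070 zz -0.0107 F [-0.2 -0.3 -1. ] M [-0.01 -0.12 -0.  ] op 21.8
```

Call:
{"method": "apply_moves", "body": {"steps": [{"x":-6,"y":11,"z":-25,"spin":0.133}]}}

```text
time_s: 15.65
position: [0.4966, -0.0856, 0.1562]
tcp_rot: [[0.791, 0.025, -0.611], [0.612, -0.01, 0.791], [0.014, -1.0, -0.023]]
force: [0.6, 0.0, -2.4]
opening: 0.251
```

```bash
python3 st.py 4
```

```text
15.85 pos [491.9 -83.  153.4] yaw 37.55 xz 0.0075 zz -0.0121 F [ 1.3 -0.1 -0.3] M [ 0.04 -0.14 -0.  ] op 21.9
```

Call:
{"method": "apply_moves", "body": {"steps": [{"x":-10,"y":13,"z":-30,"spin":0.146}]}}

```text
time_s: 15.95
position: [0.4889, -0.0737, 0.1274]
tcp_rot: [[0.696, 0.029, -0.717], [0.718, -0.01, 0.696], [0.014, -1.0, -0.028]]
force: [0.4, 1.0, -2.1]
opening: 0.246
```

```bash
python3 st.py 5
```

```text
16.2 pos [483.5 -71.  124.7] yaw 45.71 xz 0.0086 zz -0.0152 F [-0.2 -0.1 -1.6] M [-0.02 -0.19 -0.01] op 22.0
```

Call:
{"method": "apply_moves", "body": {"steps": [{"x":0,"y":0,"z":-30,"spin":0}]}}

```text
time_s: 16.3
position: [0.4883, -0.0731, 0.0983]
tcp_rot: [[0.7, 0.028, -0.713], [0.714, -0.009, 0.7], [0.013, -1.0, -0.027]]
force: [0.6, 0.3, -2.4]
opening: 0.251
```

```bash
python3 st.py 5
python3 - <<'E'
from h import *
import pickle
im,P=snap('wrist','w5');pickle.dump((im,P),open('w5.pkl','wb'))
im,P=snap('side','d5')
cv2.imwrite('pics/d5b.png',cv2.resize(im[130:260,190:350,::-1],None,fx=4,fy=4,interpolation=cv2.INTER_CUBIC))
E
```

```text
16.55 pos [484.4 -71.5  95.7] yaw 45.64 xz 0.0093 zz -0.0167 F [ 0.3 -0.5 -2.3] M [ 0.03 -0.13  0.01] op 22.0
```

View pics/d5b.png

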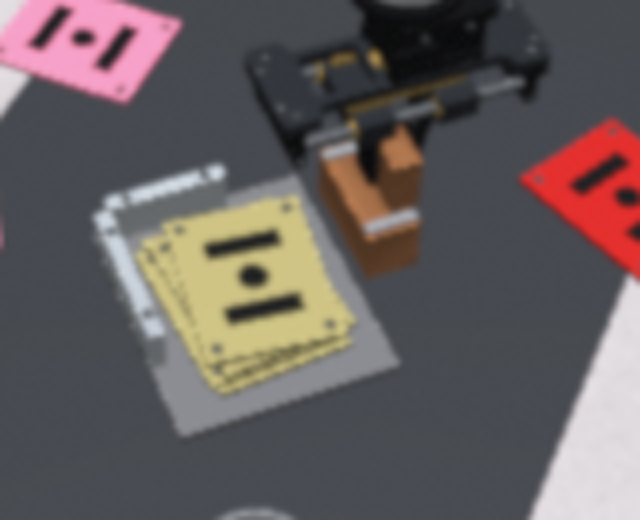

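View pics/w5.png

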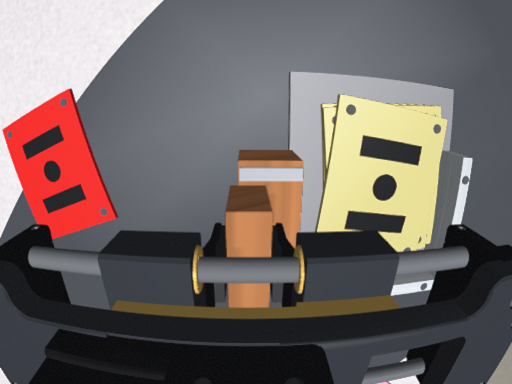

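Call:
{"method": "apply_moves", "body": {"steps": [{"x":0,"y":0,"z":-18,"spin":0.004}]}}

```text
time_s: 16.75
position: [0.4867, -0.0723, 0.0802]
tcp_rot: [[0.696, 0.025, -0.718], [0.718, -0.008, 0.696], [0.012, -1.0, -0.024]]
force: [0.1, 0.6, -1.9]
opening: 0.248
```

```bash
python3 st.py 6
```

```text
17.05 pos [484.8 -71.6  78.6] yaw 45.9 xz 0.0099 zz -0.0183 F [-0.1  0.4 -2. ] M [ 0.02 -0.15 -0.05] op 21.7
```

Call:
{"method": "apply_moves", "body": {"steps": [{"x":0,"y":0,"z":-1.5,"spin":0},{"x":3.5,"y":3.6,"z":0,"spin":0},{"x":3.5,"y":3.6,"z":0,"spin":0},{"x":3.5,"y":3.6,"z":0,"spin":0}]}}

```text
time_s: 17.45
position: [0.4965, -0.0605, 0.0785]
tcp_rot: [[0.697, 0.022, -0.717], [0.717, -0.006, 0.697], [0.011, -1.0, -0.02]]
force: [0.1, 0.7, -2.2]
opening: 0.248
```

```bash
cat >> st.py <<'E'
s=read_state();p=s['position']*1000-np.array([665.35,10.39,0]);F=s['force']
c,sn=np.cos(-.7695),np.sin(-.7695)
print('tray',np.round([c*p[0]+sn*p[1],-sn*p[0]+c*p[1]],1),'Ftray',np.round([c*F[0]+sn*F[1],-sn*F[0]+c*F[1]],1))
E
python3 st.py 3
```

```text
17.6 pos [496.5 -60.5  78.4] yaw 45.88 xz 0.0109 zz -0.0205 F [ 0.6  0.4 -1.2] M [ 0.06 -0.09  0.01] op 21.7
tray [ -72.  -168.4] Ftray [0.1 0.7]
```

Call:
{"method": "apply_moves", "body": {"steps": [{"x":0,"y":0,"z":-2,"spin":0}]}}

```text
time_s: 17.7
position: [0.4966, -0.0604, 0.0764]
tcp_rot: [[0.696, 0.022, -0.718], [0.718, -0.007, 0.696], [0.011, -1.0, -0.021]]
force: [0.4, -0.8, -1.4]
opening: 0.248
```

```bash
python3 st.py 3
```

```text
17.85 pos [496.2 -60.5  76.1] yaw 45.88 xz 0.0106 zz -0.0199 F [ 0.6  0.4 -1.2] M [ 0.02 -0.16  0.03] op 21.9
tray [ -72.2 -168.6] Ftray [0.1 0.7]
```

Call:
{"method": "apply_moves", "body": {"steps": [{"x":3,"y":3,"z":-0.3,"spin":0},{"x":3,"y":3,"z":-0.3,"spin":0},{"x":3,"y":3,"z":-0.3,"spin":0}]}}

```text
time_s: 18.15
position: [0.505, -0.0514, 0.075]
tcp_rot: [[0.697, 0.02, -0.717], [0.717, -0.006, 0.697], [0.01, -1.0, -0.019]]
force: [-0.1, -1.5, -1.1]
opening: 0.252
```

```bash
python3 st.py 2
```

```text
18.25 pos [505.4 -51.2  75. ] yaw 45.84 xz 0.0102 zz -0.0194 F [ 0.8 -0.3 -1.8] M [ 0.07 -0.13 -0.  ] op 22.1
tray [ -72.  -155.5] Ftray [0.8 0.4]
```

Call:
{"method": "apply_moves", "body": {"steps": [{"x":2.5,"y":2.5,"z":1.2,"spin":0},{"x":3,"y":3,"z":0,"spin":0},{"x":3,"y":3,"z":0,"spin":0}]}}

```text
time_s: 18.55
position: [0.5123, -0.0422, 0.0759]
tcp_rot: [[0.696, 0.016, -0.718], [0.718, -0.006, 0.696], [0.007, -1.0, -0.016]]
force: [-1.4, -3.0, -2.3]
opening: 0.246
```

```bash
python3 st.py 2
```

```text
18.65 pos [512.9 -42.   75.9] yaw 45.92 xz 0.0080 zz -0.0168 F [-2.   0.3 -1.6] M [-0.02  0.12  0.05] op 21.6
tray [ -73.1 -143.6] Ftray [-1.6 -1.2]
```

Call:
{"method": "apply_moves", "body": {"steps": [{"x":2.5,"y":2.5,"z":0,"spin":0},{"x":2,"y":2,"z":0,"spin":0}]}}

```text
time_s: 18.85
position: [0.5164, -0.0378, 0.0759]
tcp_rot: [[0.695, 0.015, -0.719], [0.719, -0.007, 0.695], [0.005, -1.0, -0.015]]
force: [-3.2, -3.9, 0.1]
opening: 0.253
```

```bash
python3 st.py 2
```

```text
18.95 pos [516.7 -37.5  75.8] yaw 45.98 xz 0.0062 zz -0.0157 F [-2.1 -2.9 -0.7] M [-0.55  0.45  0.06] op 21.4
tray [ -73.4 -137.8] Ftray [ 0.5 -3.6]
```

Call:
{"method": "apply_moves", "body": {"steps": [{"x":1.5,"y":1.5,"z":0,"spin":0},{"x":1.5,"y":1.5,"z":0,"spin":0}]}}

```text
time_s: 19.15
position: [0.5188, -0.0352, 0.0758]
tcp_rot: [[0.694, 0.013, -0.72], [0.72, -0.008, 0.694], [0.004, -1.0, -0.015]]
force: [-3.6, -5.5, -0.5]
opening: 0.252
```

```bash
python3 st.py 2
```

```text
19.25 pos [518.9 -35.   75.7] yaw 46.03 xz 0.0041 zz -0.0147 F [-3.7 -4.2  0. ] M [-0.95  0.68 -0.01] op 21.7
tray [ -73.6 -134.5] Ftray [ 0.3 -5.6]
```

Call:
{"method": "apply_moves", "body": {"steps": [{"x":1.5,"y":1.5,"z":0,"spin":0},{"x":1.5,"y":1.5,"z":0,"spin":0}]}}

```text
time_s: 19.45
position: [0.5194, -0.0337, 0.0757]
tcp_rot: [[0.692, 0.007, -0.721], [0.722, -0.01, 0.692], [-0.002, -1.0, -0.012]]
force: [-7.0, -9.8, 2.9]
opening: 0.25
```

```bash
python3 st.py 1
python3 - <<'E'
from h import *
import pickle
im,P=snap('wrist','w6');pickle.dump((im,P),open('w6.pkl','wb'))
cv2.imwrite('pics/w6b.png',cv2.resize(im[40:320,200:500,::-1],None,fx=2.6,fy=2,interpolation=cv2.INTER_CUBIC))
E
```

```text
19.5 pos [519.4 -33.7  75.7] yaw 46.18 xz -0.0026 zz -0.0122 F [-5.4 -8.7  0.9] M [-1.88  1.17 -0.09] op 22.0
tray [ -74.1 -133.3] Ftray [  2.2 -10. ]
```

View pics/w6b.png

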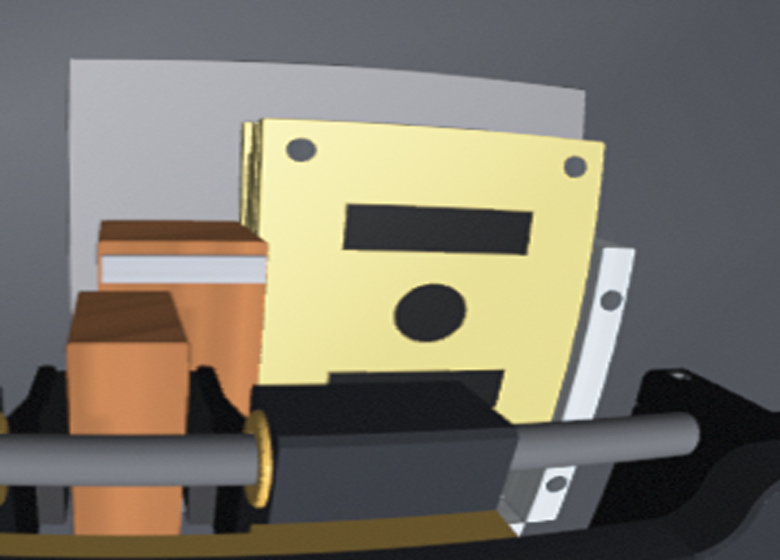

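Call:
{"method": "apply_moves", "body": {"steps": [{"x":1.8,"y":1.8,"z":0,"spin":0},{"x":1.5,"y":1.5,"z":0,"spin":0}]}}

```text
time_s: 19.75
position: [0.5195, -0.0334, 0.0757]
tcp_rot: [[0.691, -0.0, -0.723], [0.723, -0.015, 0.691], [-0.011, -1.0, -0.01]]
force: [-6.3, -8.2, 2.1]
opening: 0.25
```

```bash
python3 st.py 2
```

```text
19.85 pos [519.5 -33.4  75.7] yaw 46.3 xz -0.0106 zz -0.0099 F [ -5.9 -10.    2. ] M [-1.93  1.12 -0.21] op 21.7
tray [ -74.3 -132.9] Ftray [  2.7 -11.3]
```

Call:
{"method": "apply_moves", "body": {"steps": [{"x":-7,"y":-7,"z":0,"spin":0}]}}

```text
time_s: 19.95
position: [0.514, -0.0404, 0.0759]
tcp_rot: [[0.691, 0.003, -0.722], [0.722, -0.014, 0.691], [-0.008, -1.0, -0.012]]
force: [-0.1, 0.1, -2.4]
opening: 0.256
```

```bash
python3 st.py 4
```

```text
20.15 pos [513.2 -40.3  75.8] yaw 46.22 xz -0.0090 zz -0.0108 F [ 0.4  0.6 -2.6] M [-0.03 -0.13 -0.04] op 21.8
tray [ -74.  -142.2] Ftray [-0.1  0.7]
```

Call:
{"method": "apply_moves", "body": {"steps": [{"x":-12,"y":-12,"z":20,"spin":0}]}}

```text
time_s: 20.25
position: [0.5019, -0.0512, 0.0945]
tcp_rot: [[0.691, 0.001, -0.723], [0.723, -0.012, 0.691], [-0.008, -1.0, -0.009]]
force: [-0.2, -1.5, -1.0]
opening: 0.252
```

```bash
python3 st.py 4
```

```text
20.45 pos [502.2 -52.2  96.1] yaw 46.17 xz -0.0075 zz -0.0125 F [-0.7 -0.2 -2. ] M [ 0.11 -0.1  -0.02] op 21.9
tray [ -73.7 -158.5] Ftray [-0.4 -0.7]
```

Call:
{"method": "apply_moves", "body": {"steps": [{"x":-15,"y":-10,"z":40,"spin":0}]}}

```text
time_s: 20.55
position: [0.4859, -0.0606, 0.1313]
tcp_rot: [[0.692, -0.005, -0.722], [0.722, -0.01, 0.692], [-0.011, -1.0, -0.003]]
force: [-0.4, -0.2, -0.5]
opening: 0.251
```

```bash
python3 st.py 4
python3 - <<'E'
from h import *
im,P=snap('side','d7')
cv2.imwrite('pics/d7b.png',cv2.resize(im[130:260,190:350,::-1],None,fx=4,fy=4,interpolation=cv2.INTER_CUBIC))
E
```

```text
20.75 pos [488.  -62.  136.3] yaw 46.15 xz -0.0061 zz -0.0143 F [-0.2 -0.7 -1.8] M [ 0.09 -0.1   0.01] op 21.5
tray [ -77.  -175.4] Ftray [ 0.3 -0.7]
```

View pics/d7b.png

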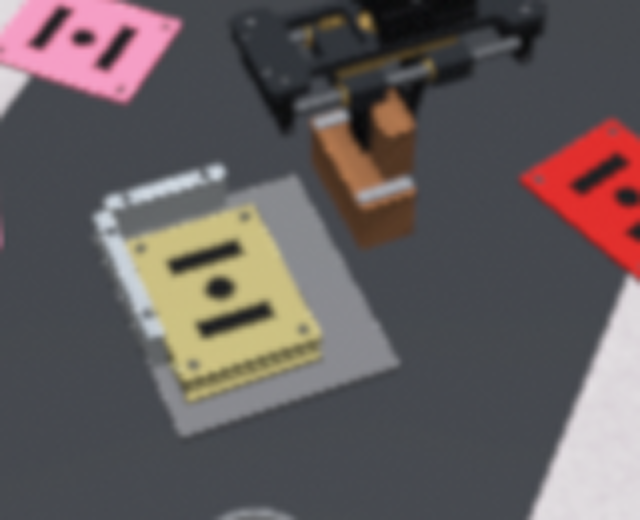

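Call:
{"method": "apply_moves", "body": {"steps": [{"x":-1,"y":8,"z":2,"spin":-0.07},{"x":-1,"y":16,"z":0,"spin":-0.13},{"x":-1,"y":16,"z":0,"spin":-0.13},{"x":-1,"y":16,"z":0,"spin":-0.13},{"x":-1,"y":16,"z":0,"spin":-0.13},{"x":-1,"y":16,"z":0,"spin":-0.13},{"x":-1,"y":16,"z":0,"spin":-0.13},{"x":-1,"y":16,"z":0,"spin":-0.13},{"x":-1,"y":16,"z":0,"spin":-0.13},{"x":-1,"y":16,"z":0,"spin":-0.13},{"x":0,"y":12,"z":0,"spin":-0.1},{"x":0,"y":6,"z":0,"spin":-0.05}]}}

```text
time_s: 22.0
position: [0.4753, 0.1207, 0.1245]
tcp_rot: [[0.801, -0.023, 0.599], [-0.599, 0.004, 0.801], [-0.021, -1.0, -0.01]]
force: [0.4, -0.0, -2.8]
opening: 0.252
```

```bash
python3 st.py 4
```

```text
22.2 pos [475.5 119.4 125. ] yaw -36.57 xz -0.0200 zz -0.0105 F [-0.5 -0.1 -2. ] M [-0.03 -0.05  0.03] op 22.0
tray [-212.2  -53.8] Ftray [-0.3 -0.5]
```

Call:
{"method": "apply_moves", "body": {"steps": [{"x":0,"y":0,"z":10,"spin":0.12},{"x":0,"y":0,"z":10,"spin":0.13},{"x":0,"y":0,"z":10,"spin":0.13},{"x":0,"y":0,"z":10,"spin":0.13},{"x":0,"y":0,"z":10,"spin":0.13},{"x":0,"y":0,"z":10,"spin":0.13},{"x":0,"y":0,"z":5,"spin":0.1}]}}

```text
time_s: 22.9
position: [0.4745, 0.116, 0.1889]
tcp_rot: [[0.964, -0.021, -0.266], [0.266, -0.02, 0.964], [-0.026, -1.0, -0.014]]
force: [-0.4, 0.1, -3.3]
opening: 0.25
```

```bash
python3 st.py 4
```

```text
23.1 pos [474.  116.2 188.1] yaw 15.01 xz -0.0269 zz -0.0133 F [ 0.5  0.1 -0.6] M [-0.03 -0.14 -0.02] op 21.8
tray [-211.1  -57.1] Ftray [0.3 0.4]
```

Call:
{"method": "apply_moves", "body": {"steps": [{"x":0,"y":0,"z":-45,"spin":0},{"x":0,"y":0,"z":0,"spin":0}]}}

```text
time_s: 23.3
position: [0.4744, 0.1158, 0.1413]
tcp_rot: [[0.966, -0.023, -0.256], [0.255, -0.02, 0.967], [-0.028, -1.0, -0.013]]
force: [-2.3, -0.3, -2.7]
opening: 0.25
```

```bash
python3 st.py 5
```

```text
23.55 pos [480.4 116.3 148.2] yaw 14.88 xz -0.0098 zz -0.0172 F [-0.9 -0.4 -1. ] M [-0.01 -0.11  0.01] op 21.8
tray [-206.6  -52.6] Ftray [-0.4 -0.9]
```

Call:
{"method": "apply_moves", "body": {"steps": [{"x":0,"y":0,"z":-30,"spin":0},{"x":0,"y":0,"z":0,"spin":0}]}}

```text
time_s: 23.75
position: [0.4829, 0.1165, 0.1218]
tcp_rot: [[0.967, 0.003, -0.256], [0.256, -0.019, 0.966], [-0.002, -1.0, -0.019]]
force: [-1.1, 0.3, -2.4]
opening: 0.25
```

```bash
python3 st.py 5
```

```text
24.0 pos [485.4 116.6 123.9] yaw 14.88 xz 0.0049 zz -0.0208 F [ 0.1  0.1 -1. ] M [ 0.03 -0.05  0.03] op 21.9
tray [-203.1  -48.9] Ftray [0.  0.2]
```

Call:
{"method": "apply_moves", "body": {"steps": [{"x":-2,"y":1,"z":0,"spin":-0.14},{"x":-2,"y":1,"z":0,"spin":-0.148},{"x":-2,"y":1,"z":0,"spin":-0.148},{"x":-2,"y":1,"z":0,"spin":-0.148},{"x":-2,"y":1,"z":0,"spin":-0.148},{"x":-2,"y":1,"z":0,"spin":-0.148},{"x":-1,"y":1,"z":0,"spin":-0.13}]}}

```text
time_s: 24.7
position: [0.4752, 0.1241, 0.1313]
tcp_rot: [[0.716, -0.001, 0.698], [-0.698, -0.023, 0.716], [0.016, -1.0, -0.017]]
force: [0.7, -0.7, -2.1]
opening: 0.253
```

```bash
python3 st.py 4
```

```text
24.9 pos [475.3 124.  131. ] yaw -43.75 xz 0.0154 zz -0.0172 F [ 0.2 -0.1 -1.8] M [0.02 0.03 0.04] op 21.9
tray [-215.6  -50.6] Ftray [0.2 0.1]
```

Call:
{"method": "apply_moves", "body": {"steps": [{"x":0,"y":0,"z":-30,"spin":-0.006}]}}

```text
time_s: 25.0
position: [0.4788, 0.1242, 0.1037]
tcp_rot: [[0.72, 0.009, 0.694], [-0.694, -0.023, 0.72], [0.022, -1.0, -0.01]]
force: [0.2, 0.5, -2.3]
opening: 0.25
```

```bash
python3 st.py 5
```

```text
25.25 pos [475.5 124.  101.4] yaw -44.04 xz 0.0154 zz -0.0172 F [-0.9  0.5 -2. ] M [ 0.05 -0.07 -0.05] op 21.6
tray [-215.4  -50.5] Ftray [-1.  -0.3]
```

Call:
{"method": "apply_moves", "body": {"steps": [{"x":0,"y":0,"z":-24,"spin":0}]}}

```text
time_s: 25.35
position: [0.4786, 0.1242, 0.0801]
tcp_rot: [[0.719, 0.008, 0.695], [-0.694, -0.023, 0.719], [0.021, -1.0, -0.011]]
force: [0.3, 0.6, -1.7]
opening: 0.246
```

```bash
python3 st.py 5
```

```text
25.6 pos [475.9 124.1  78.2] yaw -44.02 xz 0.0161 zz -0.0165 F [-0.5 -0.4 -1. ] M [ 0.05  0.01 -0.03] op 21.6
tray [-215.1  -50.2] Ftray [-0.1 -0.7]
```

Call:
{"method": "apply_moves", "body": {"steps": [{"x":0,"y":0,"z":-2,"spin":0},{"x":3.5,"y":-3.4,"z":0,"spin":0},{"x":3.5,"y":-3.4,"z":0,"spin":0},{"x":3.5,"y":-3.4,"z":0,"spin":0},{"x":3,"y":-3,"z":0,"spin":0}]}}

```text
time_s: 26.1
position: [0.4921, 0.1102, 0.0791]
tcp_rot: [[0.72, 0.006, 0.694], [-0.694, -0.023, 0.72], [0.02, -1.0, -0.013]]
force: [0.4, 0.4, -2.2]
opening: 0.249
```

```bash
python3 st.py 2
```

```text
26.2 pos [492.5 110.   79. ] yaw -43.98 xz 0.0204 zz -0.0123 F [-0.1 -0.7 -1.9] M [ 0.08 -0.08 -0.02] op 22.3
tray [-193.5  -48.7] Ftray [ 0.4 -0.6]
```

Call:
{"method": "apply_moves", "body": {"steps": [{"x":0,"y":0,"z":-2.5,"spin":0}]}}

```text
time_s: 26.3
position: [0.4926, 0.1099, 0.0766]
tcp_rot: [[0.719, 0.006, 0.695], [-0.695, -0.023, 0.719], [0.021, -1.0, -0.012]]
force: [0.1, 0.0, -1.6]
opening: 0.254
```

```bash
python3 st.py 3
```

```text
26.45 pos [492.1 110.   76.2] yaw -43.98 xz 0.0198 zz -0.0129 F [ 0.4  0.4 -1.8] M [-0.01  0.01  0.02] op 21.6
tray [-193.8  -49. ] Ftray [0.  0.6]
```

Call:
{"method": "apply_moves", "body": {"steps": [{"x":3,"y":-3,"z":-0.3,"spin":0},{"x":3,"y":-3,"z":-0.3,"spin":0},{"x":3,"y":-3,"z":-0.3,"spin":0}]}}

```text
time_s: 26.75
position: [0.4984, 0.1018, 0.0748]
tcp_rot: [[0.72, -0.001, 0.694], [-0.694, -0.022, 0.72], [0.014, -1.0, -0.016]]
force: [-1.9, 2.0, -1.5]
opening: 0.252
```

```bash
python3 st.py 2
```

```text
26.85 pos [499.4 101.3  74.8] yaw -43.98 xz 0.0159 zz -0.0156 F [-0.8 -0.7 -1.8] M [ 0.15  0.16 -0.07] op 21.8
tray [-182.5  -50.2] Ftray [-0.1 -1.1]
```

Call:
{"method": "apply_moves", "body": {"steps": [{"x":2,"y":-2,"z":1,"spin":0},{"x":3,"y":-3,"z":0,"spin":0},{"x":3,"y":-3,"z":0,"spin":0}]}}

```text
time_s: 27.15
position: [0.5054, 0.0936, 0.0755]
tcp_rot: [[0.719, -0.005, 0.695], [-0.695, -0.021, 0.719], [0.011, -1.0, -0.018]]
force: [-3.7, 5.4, 0.4]
opening: 0.249
```

```bash
python3 st.py 2
```

```text
27.25 pos [505.8  93.3  75.4] yaw -44.01 xz 0.0122 zz -0.0180 F [-2.9  1.7 -1.5] M [0.58 0.55 0.01] op 21.5
tray [-172.2  -51.5] Ftray [-3.3 -0.8]
```

Call:
{"method": "apply_moves", "body": {"steps": [{"x":2,"y":-2,"z":0,"spin":0},{"x":1.5,"y":-1.5,"z":0,"spin":0}]}}

```text
time_s: 27.45
position: [0.5071, 0.0908, 0.0752]
tcp_rot: [[0.719, -0.008, 0.695], [-0.695, -0.019, 0.719], [0.008, -1.0, -0.02]]
force: [-2.8, 4.5, 0.2]
opening: 0.247
```

```bash
python3 st.py 2
```

```text
27.55 pos [507.3  90.7  75.2] yaw -44.04 xz 0.0079 zz -0.0198 F [-3.2  3.4 -0.4] M [0.93 0.58 0.09] op 21.9
tray [-169.4  -52.3] Ftray [-4.6  0.2]
```

Call:
{"method": "apply_moves", "body": {"steps": [{"x":2,"y":-2,"z":0.2,"spin":0},{"x":2,"y":-2,"z":0.2,"spin":0}]}}

```text
time_s: 27.75
position: [0.5094, 0.0877, 0.0753]
tcp_rot: [[0.719, -0.012, 0.695], [-0.695, -0.018, 0.719], [0.004, -1.0, -0.021]]
force: [-3.2, 4.4, -1.0]
opening: 0.251
```

```bash
python3 st.py 2
```

```text
27.85 pos [509.8  87.4  75.3] yaw -44.04 xz 0.0048 zz -0.0211 F [-2.8  4.4 -1.6] M [0.88 0.54 0.04] op 21.8
tray [-165.3  -52.9] Ftray [-5.   1.2]
```

Call:
{"method": "apply_moves", "body": {"steps": [{"x":2,"y":-2,"z":0.2,"spin":0},{"x":1.5,"y":-1.5,"z":0.2,"spin":0}]}}

```text
time_s: 28.05
position: [0.5113, 0.0851, 0.0754]
tcp_rot: [[0.718, -0.015, 0.696], [-0.696, -0.016, 0.718], [0.0, -1.0, -0.022]]
force: [-4.3, 9.0, 1.3]
opening: 0.249
```

```bash
python3 st.py 2
```

```text
28.15 pos [511.3  85.2  75.4] yaw -44.09 xz 0.0004 zz -0.0224 F [-2.9  6.7 -0.5] M [1.4  0.74 0.14] op 22.1
tray [-162.7  -53.5] Ftray [-6.8  2.8]
```

Call:
{"method": "apply_moves", "body": {"steps": [{"x":2,"y":-1.6,"z":0,"spin":0},{"x":2,"y":-1.6,"z":0,"spin":0}]}}

```text
time_s: 28.35
position: [0.5114, 0.0848, 0.0752]
tcp_rot: [[0.717, -0.023, 0.697], [-0.697, -0.012, 0.717], [-0.008, -1.0, -0.025]]
force: [-5.9, 8.2, 2.1]
opening: 0.252
```

```bash
python3 st.py 2
python3 - <<'E'
from h import *
im,P=snap('side','d8')
cv2.imwrite('pics/d8b.png',cv2.resize(im[130:260,190:350,::-1],None,fx=4,fy=4,interpolation=cv2.INTER_CUBIC))
E
```

```text
28.45 pos [511.4  84.8  75.2] yaw -44.19 xz -0.0084 zz -0.0247 F [-4.8  8.3  1.9] M [1.74 0.88 0.07] op 22.0
tray [-162.3  -53.7] Ftray [-9.2  2.6]
```

View pics/d8b.png

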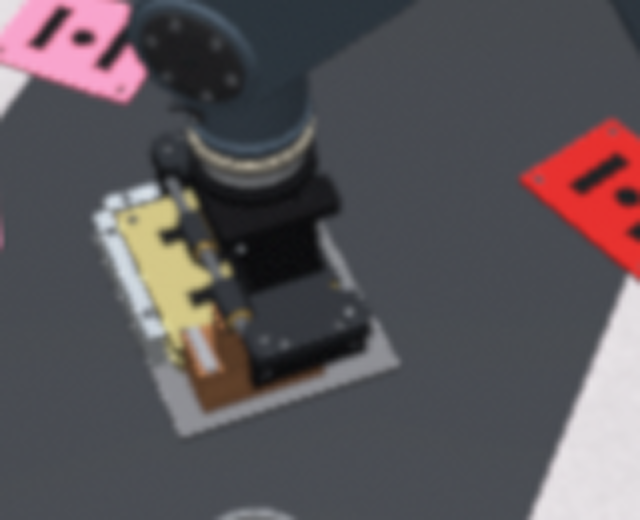

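Call:
{"method": "apply_moves", "body": {"steps": [{"x":2.4,"y":-2.2,"z":0,"spin":0},{"x":2.2,"y":-2,"z":0,"spin":0}]}}

```text
time_s: 28.7
position: [0.5115, 0.0843, 0.0752]
tcp_rot: [[0.716, -0.032, 0.698], [-0.698, -0.006, 0.716], [-0.019, -0.999, -0.027]]
force: [-5.7, 9.3, 3.8]
opening: 0.251
```

```bash
python3 st.py 2
```

```text
28.8 pos [511.5  84.3  75.2] yaw -44.29 xz -0.0186 zz -0.0266 F [-5.5 10.1  3.1] M [2.01 0.96 0.16] op 21.8
tray [-161.9  -54. ] Ftray [-10.9   3.4]
```

Call:
{"method": "apply_moves", "body": {"steps": [{"x":-8,"y":8,"z":0,"spin":0}]}}

```text
time_s: 28.9
position: [0.5062, 0.0916, 0.0756]
tcp_rot: [[0.716, -0.026, 0.698], [-0.698, -0.007, 0.716], [-0.014, -1.0, -0.023]]
force: [1.5, -0.2, -1.0]
opening: 0.249
```

```bash
python3 st.py 4
```

```text
29.1 pos [504.7  91.9  75.5] yaw -44.24 xz -0.0159 zz -0.0253 F [ 0.5  0.7 -2.3] M [ 0.   -0.06 -0.01] op 21.6
tray [-172.1  -53.3] Ftray [-0.1  0.9]
```

Call:
{"method": "apply_moves", "body": {"steps": [{"x":-15,"y":15,"z":20,"spin":0}]}}

```text
time_s: 29.2
position: [0.4923, 0.1051, 0.0943]
tcp_rot: [[0.715, -0.027, 0.699], [-0.699, -0.008, 0.715], [-0.014, -1.0, -0.025]]
force: [-0.2, 1.0, -1.1]
opening: 0.25
```

```bash
python3 st.py 4
```

```text
29.4 pos [491.  106.4  95.7] yaw -44.2 xz -0.0134 zz -0.0237 F [-0.2 -0.5 -1.1] M [ 0.03 -0.11  0.03] op 21.7
tray [-192.1  -52.3] Ftray [ 0.2 -0.5]
```

Call:
{"method": "apply_moves", "body": {"steps": [{"x":-10,"y":10,"z":40,"spin":0}]}}

```text
time_s: 29.5
position: [0.4801, 0.1148, 0.1313]
tcp_rot: [[0.715, -0.035, 0.698], [-0.698, -0.009, 0.716], [-0.019, -0.999, -0.031]]
force: [0.5, 0.3, -1.6]
opening: 0.254
```

```bash
python3 st.py 4
python3 - <<'E'
from h import *
import pickle
im,P=snap('wrist','w9');pickle.dump((im,P),open('w9.pkl','wb'))
im,P=snap('side','d9');pickle.dump((im,P),open('d9.pkl','wb'))
cv2.imwrite('pics/d9b.png',cv2.resize(im[150:260,200:320,::-1],None,fx=5,fy=5,interpolation=cv2.INTER_CUBIC))
im,P=snap('scene','s9');pickle.dump((im,P),open('s9.pkl','wb'))
cv2.imwrite('pics/s9b.png',cv2.resize(im[160:260,210:330,::-1],None,fx=5,fy=5,interpolation=cv2.INTER_CUBIC))
E
```

```text
29.7 pos [482.3 115.9 135.9] yaw -44.19 xz -0.0110 zz -0.0221 F [-0.   0.4 -1.7] M [-0.02 -0.02  0.01] op 21.6
tray [-204.9  -51.6] Ftray [-0.3  0.2]
```

View pics/d9b.png

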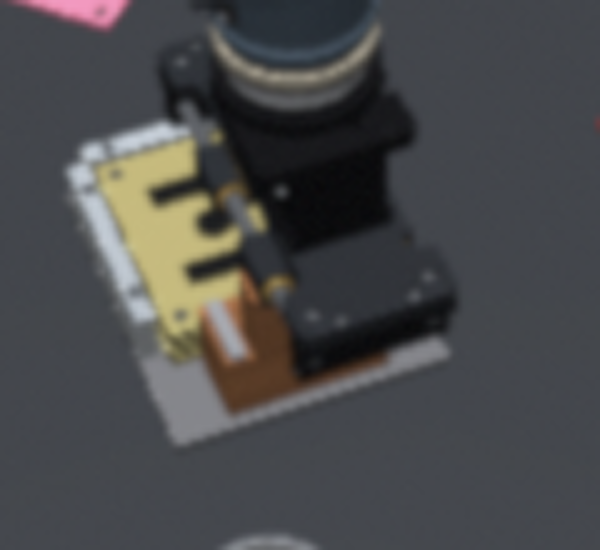

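View pics/s9b.png

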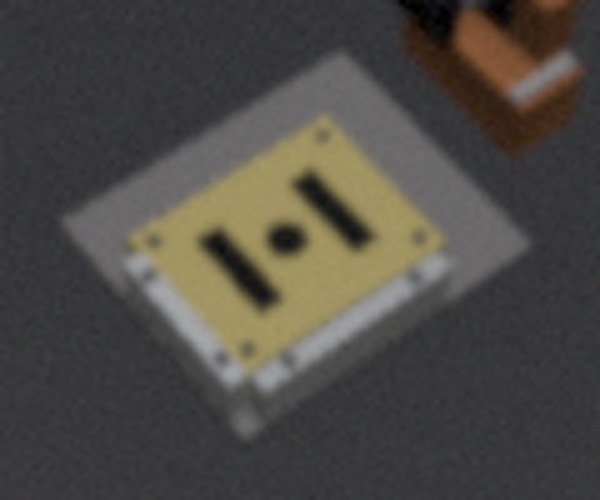

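View pics/w9.png

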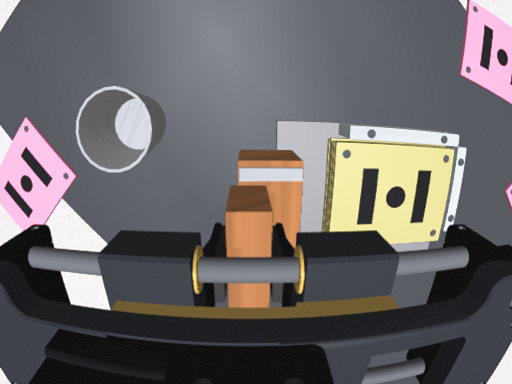

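Run:
```python
import pickle,cv2
im,P=pickle.load(open('w9.pkl','rb'))
cv2.imwrite('pics/w9b.png',cv2.resize(im[110:260,310:480,::-1],None,fx=4,fy=4,interpolation=cv2.INTER_CUBIC))
```

```text
(no output)
```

View pics/w9b.png

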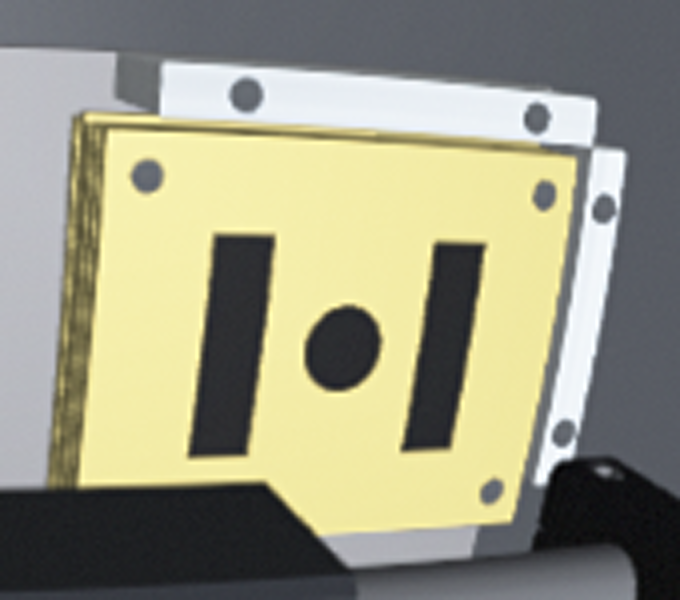

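```bash
cat > chk.py <<'E'
import sys,pickle
from h import *
q=[665.35,10.39,-.76952]
def T(p):
    c,s=np.cos(q[2]),np.sin(q[2]); return np.array([q[0]+c*p[0]-s*p[1],q[1]+s*p[0]+c*p[1],p[2]])/1000
n,x0,y0,x1,y1,k=sys.argv[1],*map(int,sys.argv[2:7])
im,P=pickle.load(open(n+'.pkl','rb'));fish=n[0]=='w'
o=cv2.resize(im[:,:,::-1],None,fx=k,fy=k,interpolation=cv2.INTER_CUBIC)
for poly,col in (([(0,-90,44),(0,0,44),(12,0,44),(12,-90,44)],(0,0,255)),([(-120,0,44),(0,0,44),(0,12,44),(-120,12,44)],(0,0,255)),([(-130,-100,38),(0,-100,38),(0,0,38),(-130,0,38)],(255,0,0)),([(-130,-100,8),(0,-100,8),(0,0,8),(-130,0,8)],(0,160,0))):
    poly=np.array(poly,float);d=[]
    for i in range(4): d+=[poly[i]+(poly[(i+1)%4]-poly[i])*t for t in np.linspace(0,1,9)[:-1]]
    pp=np.array([proj(P,T(p),fish) for p in d])*k+k/2-.5
    cv2.polylines(o,[pp.round().astype(np.int32)],True,col,1)
cv2.imwrite(f'pics/chk_{n}.png',o[y0*k:y1*k,x0*k:x1*k])
E
python3 chk.py w9 310 110 480 260 4; python3 chk.py s9 215 165 325 255 6
```

```text
(no output)
```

View pics/chk_w9.png

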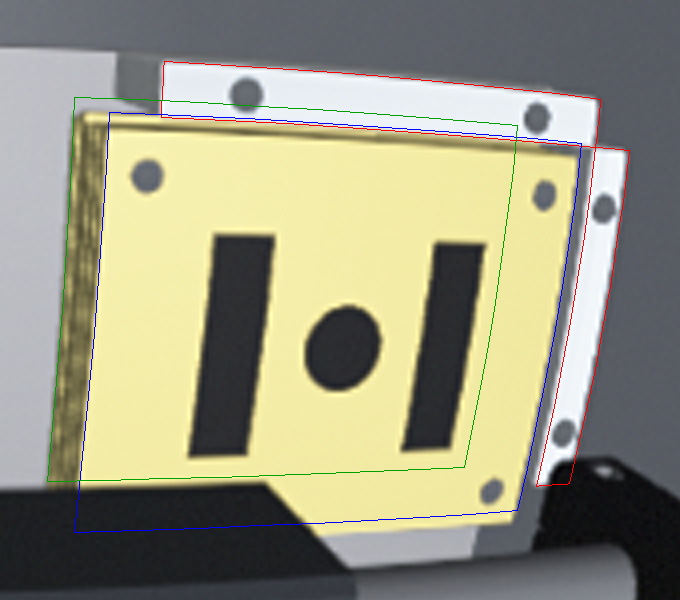

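View pics/chk_s9.png

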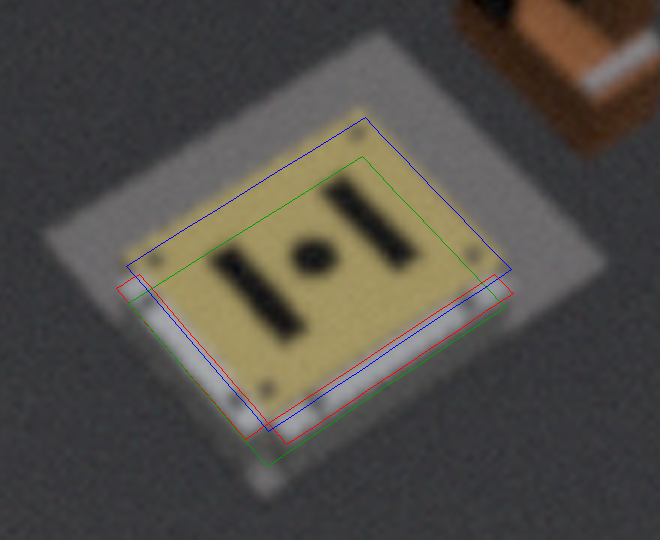

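Call:
{"method": "apply_moves", "body": {"steps": [{"x":-1,"y":-8,"z":2,"spin":0.08},{"x":-1,"y":-16,"z":0,"spin":0.14},{"x":-1,"y":-16,"z":0,"spin":0.14},{"x":-1,"y":-16,"z":0,"spin":0.14},{"x":0,"y":-16,"z":0,"spin":0.14},{"x":0,"y":-16,"z":0,"spin":0.14},{"x":0,"y":-16,"z":0,"spin":0.14},{"x":0,"y":-16,"z":0,"spin":0.14},{"x":0,"y":-16,"z":0,"spin":0.14},{"x":0,"y":-16,"z":0,"spin":0.14},{"x":0,"y":-14,"z":0,"spin":0.14},{"x":0,"y":-7,"z":0,"spin":0.07}]}}

```text
time_s: 31.05
position: [0.4738, -0.0671, 0.1254]
tcp_rot: [[0.666, -0.003, -0.746], [0.745, -0.036, 0.666], [-0.029, -0.999, -0.022]]
force: [0.1, -0.3, -1.8]
opening: 0.252
```

```bash
python3 st.py 4
```

```text
31.25 pos [473.6 -65.7 125.7] yaw 47.89 xz -0.0282 zz -0.0213 F [ 0.4 -0.3 -2.7] M [ 0.08 -0.11 -0.  ] op 21.8
tray [ -84.7 -188. ] Ftray [0.5 0.1]
```

Call:
{"method": "apply_moves", "body": {"steps": [{"x":0,"y":-2,"z":10,"spin":-0.12},{"x":0,"y":-2,"z":10,"spin":-0.14},{"x":0,"y":-2,"z":10,"spin":-0.14},{"x":0,"y":-2,"z":10,"spin":-0.14},{"x":0,"y":0,"z":10,"spin":-0.14},{"x":0,"y":0,"z":10,"spin":-0.14},{"x":0,"y":0,"z":5,"spin":-0.12}]}}

```text
time_s: 31.95
position: [0.4707, -0.0685, 0.1899]
tcp_rot: [[0.989, -0.035, 0.146], [-0.146, -0.009, 0.989], [-0.034, -0.999, -0.014]]
force: [0.2, -0.3, -2.0]
opening: 0.249
```

```bash
python3 st.py 4
```

```text
32.15 pos [470.2 -68.6 189.1] yaw -7.92 xz -0.0348 zz -0.0135 F [-1.3  0.3 -2. ] M [-0.04 -0.07 -0.01] op 21.7
tray [ -85.2 -192.5] Ftray [-1.2 -0.7]
```

Call:
{"method": "apply_moves", "body": {"steps": [{"x":0,"y":0,"z":-45,"spin":0},{"x":0,"y":0,"z":0,"spin":0}]}}

```text
time_s: 32.35
position: [0.4704, -0.0682, 0.1423]
tcp_rot: [[0.99, -0.037, 0.133], [-0.133, -0.008, 0.991], [-0.036, -0.999, -0.013]]
force: [-1.5, 0.6, -2.2]
opening: 0.255
```

```bash
python3 st.py 5
```

```text
32.6 pos [476.  -70.3 149.1] yaw -7.75 xz -0.0181 zz -0.0174 F [ 0.1 -0.7 -1.2] M [-0.03 -0.07  0.  ] op 21.7
tray [ -79.8 -189.7] Ftray [ 0.5 -0.4]
```

Call:
{"method": "apply_moves", "body": {"steps": [{"x":0,"y":0,"z":-45,"spin":0},{"x":0,"y":0,"z":0,"spin":0}]}}

```text
time_s: 32.8
position: [0.4785, -0.0712, 0.1059]
tcp_rot: [[0.991, -0.014, 0.134], [-0.134, -0.017, 0.991], [-0.012, -1.0, -0.019]]
force: [-1.3, 1.1, -1.6]
opening: 0.249
```

```bash
python3 st.py 5
```

```text
33.05 pos [483.2 -72.9 112. ] yaw -7.71 xz 0.0038 zz -0.0225 F [ 0.2 -0.1 -0.6] M [ 0.02 -0.06  0.01] op 21.3
tray [ -72.9 -186.5] Ftray [0.3 0.1]
```

Call:
{"method": "apply_moves", "body": {"steps": [{"x":0,"y":0,"z":8,"spin":0.07},{"x":0,"y":0,"z":0,"spin":0.14},{"x":0,"y":0,"z":0,"spin":0.148},{"x":0,"y":0,"z":0,"spin":0.148},{"x":0,"y":0,"z":0,"spin":0.148},{"x":0,"y":0,"z":0,"spin":0.14},{"x":0,"y":0,"z":0,"spin":0.1},{"x":0,"y":0,"z":0,"spin":0.05}]}}

```text
time_s: 33.85
position: [0.4894, -0.0748, 0.1395]
tcp_rot: [[0.668, 0.051, -0.742], [0.744, -0.012, 0.668], [0.025, -0.999, -0.046]]
force: [-0.9, 0.2, -1.7]
opening: 0.25
```

```bash
python3 st.py 4
```

```text
34.05 pos [489.2 -74.7 138.6] yaw 47.8 xz 0.0246 zz -0.0446 F [ 0.2  0.2 -1.7] M [-0.01 -0.08 -0.02] op 22.0
tray [ -67.4 -183.7] Ftray [0.1 0.3]
```

Call:
{"method": "apply_moves", "body": {"steps": [{"x":0,"y":0,"z":45,"spin":-0.033},{"x":0,"y":0,"z":0,"spin":0}]}}

```text
time_s: 34.25
position: [0.489, -0.0747, 0.1839]
tcp_rot: [[0.698, 0.047, -0.714], [0.716, -0.013, 0.698], [0.024, -0.999, -0.042]]
force: [2.2, 0.1, -1.0]
opening: 0.248
```

```bash
python3 st.py 5
```

```text
34.5 pos [484.3 -73.  178.7] yaw 45.75 xz 0.0184 zz -0.0298 F [-0.4  0.4 -2.5] M [ 0.05 -0.12  0.01] op 22.1
tray [ -72.  -185.9] Ftray [-0.6  0. ]
```

Call:
{"method": "apply_moves", "body": {"steps": [{"x":0,"y":0,"z":45,"spin":0},{"x":0,"y":0,"z":0,"spin":0}]}}

```text
time_s: 34.7
position: [0.4831, -0.0726, 0.222]
tcp_rot: [[0.698, 0.028, -0.715], [0.716, -0.005, 0.698], [0.016, -1.0, -0.024]]
force: [1.4, -0.4, -2.3]
opening: 0.25
```

```bash
python3 st.py 5
```

```text
34.95 pos [478.8 -71.  217.2] yaw 45.7 xz 0.0111 zz -0.0123 F [ 0.7 -0.2 -1.5] M [-0.02 -0.1  -0.01] op 21.8
tray [ -77.4 -188.3] Ftray [0.7 0.4]
```

Call:
{"method": "apply_moves", "body": {"steps": [{"x":6,"y":2,"z":-45,"spin":0.003}]}}

```text
time_s: 35.05
position: [0.4887, -0.0707, 0.1754]
tcp_rot: [[0.696, 0.028, -0.717], [0.718, -0.005, 0.696], [0.016, -1.0, -0.024]]
force: [1.8, -0.5, -1.9]
opening: 0.251
```

```bash
python3 st.py 5
```

```text
35.3 pos [484.6 -69.  172.3] yaw 45.88 xz 0.0107 zz -0.0114 F [ 0.4 -0.3 -1.9] M [ 0.02 -0.16  0.03] op 21.7
tray [ -74.6 -182.8] Ftray [0.5 0.1]
```

Call:
{"method": "apply_moves", "body": {"steps": [{"x":6,"y":3,"z":-45,"spin":0}]}}

```text
time_s: 35.4
position: [0.4959, -0.0682, 0.1327]
tcp_rot: [[0.696, 0.031, -0.717], [0.718, -0.006, 0.696], [0.017, -1.0, -0.026]]
force: [2.1, -0.8, -2.1]
opening: 0.249
```

```bash
python3 st.py 5
```

```text
35.65 pos [491.2 -66.3 129.2] yaw 45.89 xz 0.0116 zz -0.0138 F [ 0.4  0.4 -2.2] M [ 0.05 -0.12 -0.01] op 21.6
tray [ -71.7 -176.2] Ftray [0.1 0.6]
```

Call:
{"method": "apply_moves", "body": {"steps": [{"x":6,"y":4,"z":-32,"spin":0}]}}

```text
time_s: 35.75
position: [0.5011, -0.064, 0.1024]
tcp_rot: [[0.696, 0.03, -0.717], [0.718, -0.006, 0.696], [0.017, -1.0, -0.026]]
force: [1.2, -0.1, -0.4]
opening: 0.251
```

```bash
python3 st.py 5
```

```text
36.0 pos [497.9 -62.7  99.3] yaw 45.9 xz 0.0127 zz -0.0164 F [-0.3  0.4 -1.8] M [-0.03 -0.09  0.03] op 21.6
tray [ -69.5 -169. ] Ftray [-0.5  0.1]
```

Call:
{"method": "apply_moves", "body": {"steps": [{"x":0,"y":0,"z":-22.5,"spin":0}]}}

```text
time_s: 36.1
position: [0.5007, -0.0638, 0.0805]
tcp_rot: [[0.696, 0.029, -0.718], [0.718, -0.006, 0.696], [0.016, -1.0, -0.025]]
force: [0.2, -0.3, -2.5]
opening: 0.251
```

```bash
python3 st.py 5
```

```text
36.35 pos [498.3 -62.9  78. ] yaw 45.9 xz 0.0133 zz -0.0177 F [ 0.6 -0.5 -1.7] M [ 0.05 -0.1  -0.02] op 21.9
tray [ -69.  -168.9] Ftray [0.8 0. ]
```

Call:
{"method": "apply_moves", "body": {"steps": [{"x":7,"y":7,"z":-1,"spin":0}]}}

```text
time_s: 36.45
position: [0.5051, -0.0563, 0.078]
tcp_rot: [[0.697, 0.022, -0.717], [0.717, -0.003, 0.697], [0.013, -1.0, -0.018]]
force: [0.3, 0.1, -1.3]
opening: 0.249
```

```bash
python3 st.py 4
```

```text
36.65 pos [505.9 -55.7  77.5] yaw 45.95 xz 0.0137 zz -0.0188 F [ 0.5  1.1 -0.9] M [ 0.07 -0.07  0.  ] op 21.5
tray [ -68.6 -158.4] Ftray [-0.4  1.1]
```

Call:
{"method": "apply_moves", "body": {"steps": [{"x":7,"y":7,"z":0,"spin":0}]}}

```text
time_s: 36.75
position: [0.5121, -0.0486, 0.0775]
tcp_rot: [[0.696, 0.021, -0.718], [0.718, -0.003, 0.696], [0.013, -1.0, -0.017]]
force: [0.2, -0.7, -1.5]
opening: 0.249
```

```bash
python3 st.py 4
```

```text
36.95 pos [513.1 -48.4  77.4] yaw 46.0 xz 0.0137 zz -0.0189 F [ 0.3 -0.1 -0.9] M [ 0.04 -0.11 -0.  ] op 21.8
tray [ -68.4 -148.1] Ftray [0.2 0.1]
```

Call:
{"method": "apply_moves", "body": {"steps": [{"x":5,"y":5.2,"z":-0.7,"spin":-0.002}]}}

```text
time_s: 37.05
position: [0.5175, -0.0432, 0.0766]
tcp_rot: [[0.697, 0.022, -0.717], [0.717, -0.003, 0.697], [0.013, -1.0, -0.018]]
force: [0.3, 1.2, -2.3]
opening: 0.253
```

```bash
python3 st.py 3
```

```text
37.2 pos [518.4 -42.9  76.7] yaw 45.92 xz 0.0138 zz -0.0190 F [ 0.3  0.3 -2.5] M [ 0.04 -0.08 -0.04] op 21.6
tray [ -68.4 -140.5] Ftray [0.1 0.4]
```

Call:
{"method": "apply_moves", "body": {"steps": [{"x":3,"y":3.1,"z":0,"spin":0}]}}

```text
time_s: 37.3
position: [0.5206, -0.0399, 0.0765]
tcp_rot: [[0.695, 0.021, -0.718], [0.719, -0.003, 0.695], [0.012, -1.0, -0.018]]
force: [-1.4, -1.2, -2.0]
opening: 0.252
```

```bash
python3 st.py 3
```

```text
37.45 pos [521.3 -39.6  76.5] yaw 45.94 xz 0.0135 zz -0.0186 F [-1.1 -0.4 -2.4] M [-0.06  0.    0.  ] op 21.6
tray [ -68.7 -136.1] Ftray [-0.5 -1. ]
```

Call:
{"method": "apply_moves", "body": {"steps": [{"x":2.2,"y":2.2,"z":0,"spin":0}]}}

```text
time_s: 37.55
position: [0.5223, -0.038, 0.0765]
tcp_rot: [[0.695, 0.02, -0.719], [0.719, -0.004, 0.695], [0.011, -1.0, -0.017]]
force: [-4.2, -4.7, -0.1]
opening: 0.249
```

```bash
python3 st.py 3
```

```text
37.7 pos [522.5 -37.7  76.4] yaw 45.97 xz 0.0116 zz -0.0173 F [-3.  -4.2 -0.1] M [-0.82  0.61 -0.08] op 21.7
tray [ -69.1 -134. ] Ftray [ 0.8 -5.1]
```

Call:
{"method": "apply_moves", "body": {"steps": [{"x":2.6,"y":2.6,"z":0,"spin":0}]}}

```text
time_s: 37.8
position: [0.5227, -0.037, 0.0764]
tcp_rot: [[0.693, 0.015, -0.721], [0.721, -0.007, 0.693], [0.005, -1.0, -0.016]]
force: [-9.5, -16.6, 5.8]
opening: 0.253
```

```bash
python3 st.py 3
```

```text
37.95 pos [522.6 -37.2  76.4] yaw 46.11 xz 0.0055 zz -0.0154 F [ -7.5 -11.2   2.2] M [-2.36  1.43 -0.11] op 21.9
tray [ -69.4 -133.4] Ftray [  2.4 -13.3]
```

Call:
{"method": "apply_moves", "body": {"steps": [{"x":2.8,"y":2.8,"z":0,"spin":0}]}}

```text
time_s: 38.05
position: [0.5228, -0.0369, 0.0765]
tcp_rot: [[0.692, 0.009, -0.722], [0.722, -0.01, 0.692], [-0.001, -1.0, -0.014]]
force: [-8.3, -14.1, 5.3]
opening: 0.252
```

```bash
python3 st.py 3
```

```text
38.2 pos [522.9 -36.9  76.5] yaw 46.24 xz -0.0011 zz -0.0138 F [ -8.7 -13.2   3.6] M [-2.62  1.48 -0.18] op 21.7
tray [ -69.4 -133.1] Ftray [  3.  -15.5]
```

Call:
{"method": "apply_moves", "body": {"steps": [{"x":-7,"y":-7.2,"z":0,"spin":-0.003}]}}

```text
time_s: 38.3
position: [0.5168, -0.0445, 0.0768]
tcp_rot: [[0.694, 0.012, -0.72], [0.72, -0.011, 0.694], [0.0, -1.0, -0.016]]
force: [0.4, -0.1, -1.6]
opening: 0.249
```

```bash
python3 st.py 4
```

```text
38.5 pos [516.5 -44.   76.6] yaw 46.01 xz 0.0004 zz -0.0146 F [-0.1  0.2 -2.5] M [ 0.02 -0.15 -0.02] op 21.9
tray [ -69.1 -142.6] Ftray [-0.2  0.1]
```

Call:
{"method": "apply_moves", "body": {"steps": [{"x":-18,"y":-18,"z":25,"spin":0}]}}

```text
time_s: 38.6
position: [0.4995, -0.0605, 0.0999]
tcp_rot: [[0.693, 0.01, -0.721], [0.721, -0.008, 0.693], [0.001, -1.0, -0.013]]
force: [-0.4, -0.3, -0.8]
opening: 0.249
```

```bash
python3 st.py 4
```

```text
38.8 pos [499.4 -61.9 102. ] yaw 45.95 xz 0.0020 zz -0.0165 F [-0.2 -0.  -0.9] M [ 0.03 -0.09 -0.03] op 21.9
tray [ -68.8 -167.4] Ftray [-0.2 -0.2]
```

Call:
{"method": "apply_moves", "body": {"steps": [{"x":-15,"y":-12,"z":40,"spin":0}]}}

```text
time_s: 38.9
position: [0.4832, -0.072, 0.1373]
tcp_rot: [[0.694, 0.004, -0.72], [0.72, -0.005, 0.694], [-0.001, -1.0, -0.007]]
force: [-0.7, -0.0, -1.8]
opening: 0.255
```

```bash
python3 st.py 4
python3 - <<'E'
from h import *
import pickle
for c,n in (('wrist','w10'),('side','d10'),('scene','s10')):
    im,P=snap(c,n);pickle.dump((im,P),open(n+'.pkl','wb'))
E
python3 chk.py w10 280 60 480 260 4;python3 chk.py d10 200 160 290 240 8
```

```text
39.1 pos [485.4 -73.6 142.2] yaw 45.94 xz 0.0033 zz -0.0183 F [-0.1 -0.  -1.9] M [ 0.08 -0.15 -0.02] op 21.9
tray [ -70.8 -185.6] Ftray [-0.1 -0.1]
```

View pics/chk_w10.png

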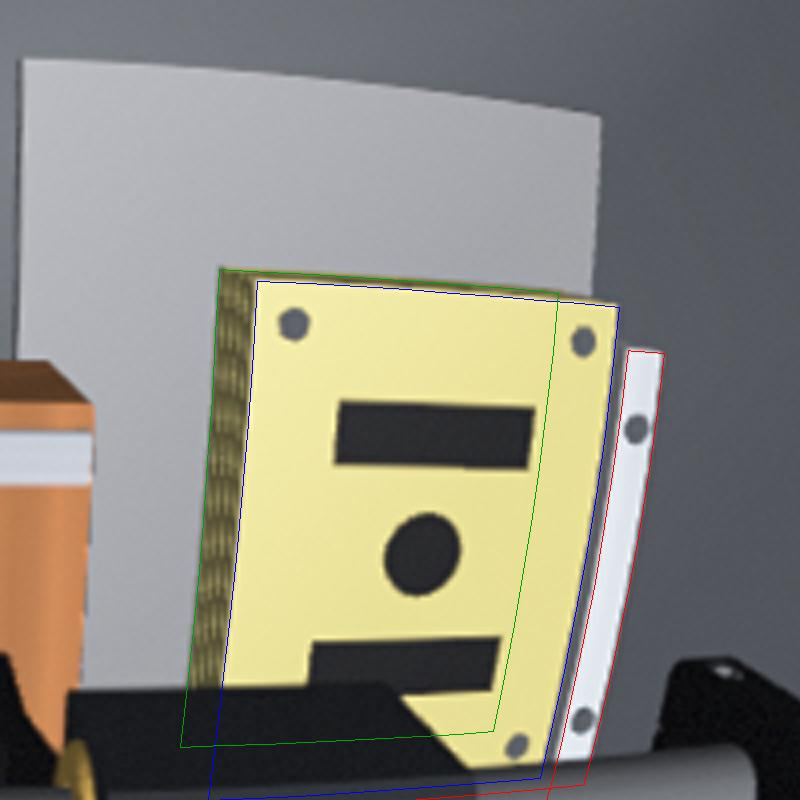

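View pics/chk_d10.png

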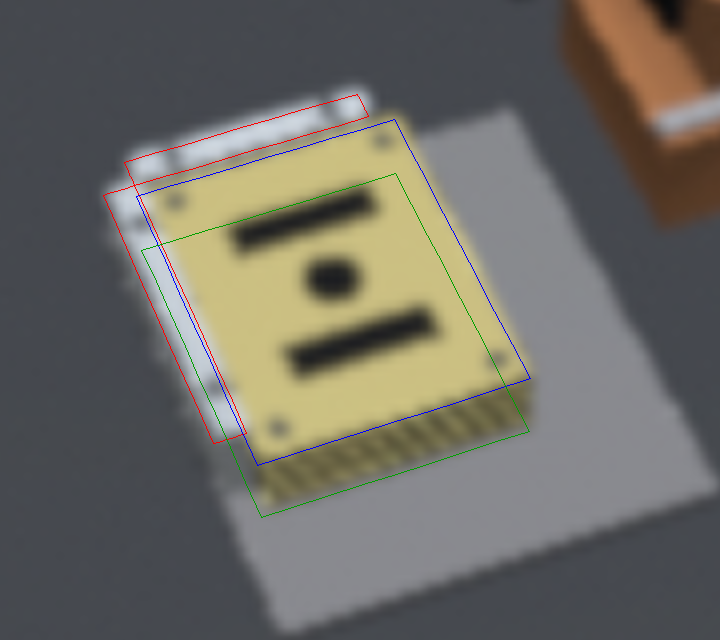

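```bash
python3 chk.py w10 405 125 450 215 12
python3 - <<'E'
import cv2,pickle,numpy as np
im,P=pickle.load(open('w10.pkl','rb'))
a=cv2.resize(im[:,:,::-1],None,fx=12,fy=12,interpolation=cv2.INTER_CUBIC)[125*12:215*12,405*12:450*12]
b=cv2.imread('pics/chk_w10.png');o=np.hstack([a,b]);cv2.imwrite('pics/z10.png',cv2.resize(o,(600,600)))
E
```

```text
(no output)
```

View pics/z10.png

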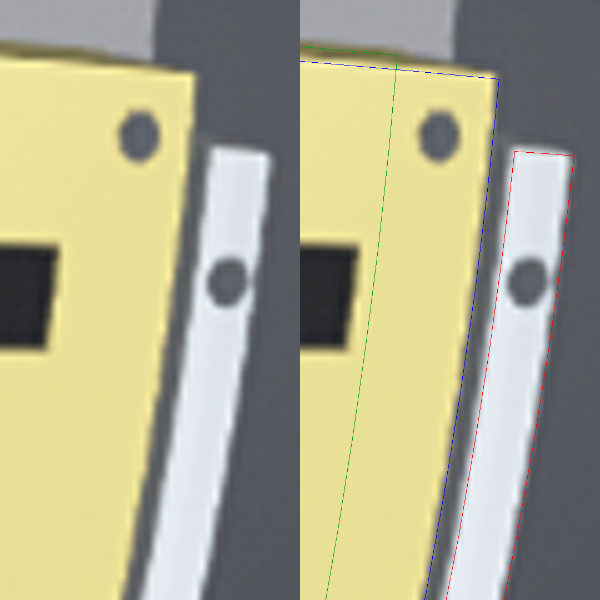

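```bash
python3 chk.py s10 230 180 310 250 9; python3 chk.py w10 330 120 440 140 7
python3 - <<'E'
import cv2
a=cv2.imread('pics/chk_w10.png');print(a.shape)
E
```

```text
(140, 770, 3)
```

View pics/chk_s10.png

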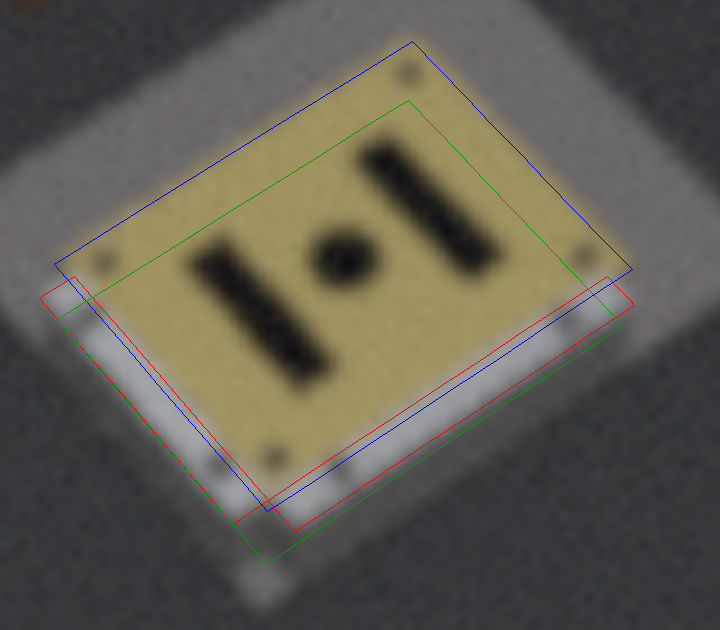

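View pics/chk_w10.png

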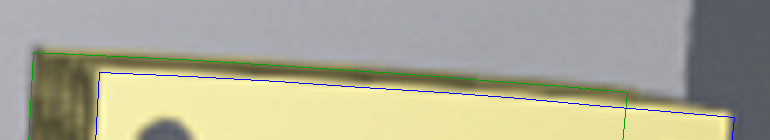

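Call:
{"method": "apply_moves", "body": {"steps": [{"x":1,"y":16,"z":0,"spin":-0.143}]}}

```text
time_s: 39.35
position: [0.4859, -0.0579, 0.1404]
tcp_rot: [[0.793, 0.011, -0.609], [0.609, -0.011, 0.793], [0.002, -1.0, -0.015]]
force: [-0.2, -1.0, -1.2]
opening: 0.246
```

```bash
python3 st.py 3
```

```text
39.5 pos [484.9 -56.3 140.3] yaw 38.01 xz 0.0007 zz -0.0137 F [-0.1  0.  -1.6] M [ 0.02 -0.13  0.01] op 22.0
tray [ -83.2 -173.4] Ftray [-0.1 -0. ]
```

Call:
{"method": "apply_moves", "body": {"steps": [{"x":1,"y":16,"z":0,"spin":-0.143}]}}

```text
time_s: 39.6
position: [0.4866, -0.0414, 0.1399]
tcp_rot: [[0.869, 0.008, -0.496], [0.496, -0.012, 0.868], [0.001, -1.0, -0.015]]
force: [0.4, 0.5, -0.7]
opening: 0.251
```

```bash
python3 st.py 3
```

```text
39.75 pos [485.7 -39.9 139.9] yaw 30.11 xz -0.0001 zz -0.0132 F [-0.5 -0.5 -2. ] M [ 0.03 -0.1   0.03] op 21.7
tray [ -94.  -161.1] Ftray [ 0.  -0.7]
```

Call:
{"method": "apply_moves", "body": {"steps": [{"x":1,"y":16,"z":0,"spin":-0.143}]}}

```text
time_s: 39.85
position: [0.4874, -0.0256, 0.1398]
tcp_rot: [[0.928, 0.006, -0.372], [0.372, -0.014, 0.928], [0.0, -1.0, -0.015]]
force: [-0.3, -0.0, -1.9]
opening: 0.249
```

```bash
python3 st.py 3
```

```text
40.0 pos [486.6 -24.1 139.7] yaw 22.26 xz -0.0006 zz -0.0134 F [-1.  -0.8 -1.8] M [ 0.03 -0.16  0.  ] op 21.7
tray [-104.4 -149.1] Ftray [-0.2 -1.2]
```

Call:
{"method": "apply_moves", "body": {"steps": [{"x":1,"y":16,"z":0,"spin":-0.143}]}}

```text
time_s: 40.1
position: [0.4883, -0.01, 0.1397]
tcp_rot: [[0.97, 0.004, -0.243], [0.243, -0.014, 0.97], [-0.0, -1.0, -0.015]]
force: [0.9, -0.0, -0.9]
opening: 0.249
```

```bash
python3 st.py 3
```

```text
40.25 pos [487.7  -8.5 139.7] yaw 14.43 xz -0.0008 zz -0.0139 F [ 0.3 -0.4 -2.1] M [-0.08 -0.09 -0.01] op 21.8
tray [-114.5 -137.2] Ftray [ 0.5 -0.1]
```

Call:
{"method": "apply_moves", "body": {"steps": [{"x":1,"y":16,"z":0,"spin":-0.143}]}}

```text
time_s: 40.35
position: [0.4892, 0.0056, 0.1397]
tcp_rot: [[0.994, 0.001, -0.109], [0.109, -0.015, 0.994], [-0.0, -1.0, -0.015]]
force: [1.1, 0.8, -1.6]
opening: 0.253
```

```bash
python3 st.py 3
```

```text
40.5 pos [488.6   7.  139.6] yaw 6.63 xz -0.0011 zz -0.0144 F [-0.1 -0.7 -2. ] M [ 0.02 -0.08 -0.02] op 21.6
tray [-124.5 -125.4] Ftray [ 0.4 -0.5]
```

Call:
{"method": "apply_moves", "body": {"steps": [{"x":1,"y":16,"z":0,"spin":-0.143}]}}

```text
time_s: 40.6
position: [0.49, 0.021, 0.1397]
tcp_rot: [[1.0, -0.001, 0.027], [-0.027, -0.016, 1.0], [-0.001, -1.0, -0.016]]
force: [-0.2, -0.1, -1.5]
opening: 0.251
```

```bash
python3 st.py 3
```

```text
40.75 pos [489.6  22.5 139.6] yaw -1.16 xz -0.0011 zz -0.0150 F [ 0.1 -0.2 -2.8] M [ 0.01 -0.08 -0.01] op 21.6
tray [-134.6 -113.6] Ftray [ 0.2 -0.1]
```

Call:
{"method": "apply_moves", "body": {"steps": [{"x":0,"y":17,"z":0,"spin":-0.15}]}}

```text
time_s: 40.85
position: [0.4901, 0.0374, 0.1396]
tcp_rot: [[0.986, -0.003, 0.169], [-0.169, -0.016, 0.986], [-0.0, -1.0, -0.016]]
force: [-0.0, 0.4, -1.4]
opening: 0.253
```

```bash
python3 st.py 3
```

```text
41.0 pos [489.6  38.9 139.6] yaw -9.34 xz -0.0012 zz -0.0156 F [-0.7  0.  -1.2] M [-0.03 -0.06  0.03] op 21.7
tray [-146.1 -101.8] Ftray [-0.5 -0.5]
```

Call:
{"method": "apply_moves", "body": {"steps": [{"x":0,"y":17,"z":0,"spin":-0.15}]}}

```text
time_s: 41.1
position: [0.49, 0.0539, 0.1396]
tcp_rot: [[0.952, -0.005, 0.307], [-0.307, -0.016, 0.952], [-0.0, -1.0, -0.017]]
force: [0.1, -0.4, -0.7]
opening: 0.252
```

```bash
python3 st.py 3
```

```text
41.25 pos [489.5  55.4 139.6] yaw -17.53 xz -0.0012 zz -0.0161 F [-0.3  0.1 -2.4] M [-0.04 -0.    0.05] op 21.5
tray [-157.6  -90. ] Ftray [-0.3 -0.2]
```

Call:
{"method": "apply_moves", "body": {"steps": [{"x":0,"y":17,"z":0,"spin":-0.15}]}}

```text
time_s: 41.35
position: [0.4899, 0.0704, 0.1396]
tcp_rot: [[0.898, -0.008, 0.439], [-0.44, -0.015, 0.898], [-0.0, -1.0, -0.017]]
force: [0.7, -0.7, -1.8]
opening: 0.25
```

```bash
python3 st.py 3
```

```text
41.5 pos [489.5  71.8 139.5] yaw -25.71 xz -0.0011 zz -0.0167 F [-0.6  0.4 -1.8] M [-0.01 -0.04 -0.  ] op 22.1
tray [-169.   -78.2] Ftray [-0.7 -0.2]
```

Call:
{"method": "apply_moves", "body": {"steps": [{"x":0,"y":17,"z":0,"spin":-0.15}]}}

```text
time_s: 41.6
position: [0.4899, 0.0869, 0.1395]
tcp_rot: [[0.826, -0.01, 0.563], [-0.563, -0.014, 0.826], [-0.0, -1.0, -0.018]]
force: [-1.2, -0.3, -1.0]
opening: 0.254
```

```bash
python3 st.py 3
```

```text
41.75 pos [489.5  88.3 139.5] yaw -33.9 xz -0.0008 zz -0.0172 F [ 0.   0.1 -2.6] M [ 0.02 -0.01 -0.06] op 21.8
tray [-180.5  -66.4] Ftray [-0.   0.1]
```

Call:
{"method": "apply_moves", "body": {"steps": [{"x":0,"y":17,"z":0,"spin":-0.15}]}}

```text
time_s: 41.85
position: [0.4898, 0.1033, 0.1395]
tcp_rot: [[0.738, -0.012, 0.675], [-0.675, -0.013, 0.738], [-0.0, -1.0, -0.018]]
force: [0.4, 0.0, -1.8]
opening: 0.25
```

```bash
python3 st.py 4
```

```text
42.05 pos [489.5 104.5 139.5] yaw -42.13 xz -0.0005 zz -0.0178 F [-0.9  0.5 -2.2] M [ 0.06 -0.07 -0.02] op 21.9
tray [-191.8  -54.7] Ftray [-1.  -0.2]
```

Call:
{"method": "apply_moves", "body": {"steps": [{"x":4,"y":0,"z":-42,"spin":-0.034}]}}

```text
time_s: 42.15
position: [0.4978, 0.1038, 0.101]
tcp_rot: [[0.721, -0.001, 0.692], [-0.692, -0.013, 0.721], [0.009, -1.0, -0.01]]
force: [1.1, 0.1, -2.0]
opening: 0.248
```

```bash
python3 st.py 5
```

```text
42.4 pos [493.5 104.   98. ] yaw -43.98 xz -0.0007 zz -0.0181 F [ 0.5  0.1 -1.9] M [-0.01 -0.04 -0.02] op 21.9
tray [-188.6  -52.4] Ftray [0.2 0.4]
```

Call:
{"method": "apply_moves", "body": {"steps": [{"x":4,"y":-1,"z":-22,"spin":0}]}}

```text
time_s: 42.5
position: [0.4999, 0.1029, 0.0794]
tcp_rot: [[0.721, -0.005, 0.693], [-0.693, -0.013, 0.721], [0.005, -1.0, -0.013]]
force: [0.6, -0.2, -1.6]
opening: 0.247
```

```bash
python3 st.py 5
```

```text
42.75 pos [497.9 103.   77.6] yaw -43.94 xz 0.0007 zz -0.0168 F [ 0.   0.7 -2.3] M [ 0.02 -0.04 -0.02] op 21.7
tray [-184.7  -50. ] Ftray [-0.5  0.5]
```

Call:
{"method": "apply_moves", "body": {"steps": [{"x":7.2,"y":-6.9,"z":-1,"spin":-0.002}]}}

```text
time_s: 42.85
position: [0.5044, 0.0965, 0.0778]
tcp_rot: [[0.72, -0.011, 0.694], [-0.694, -0.013, 0.72], [0.0, -1.0, -0.017]]
force: [-0.3, -0.1, -1.6]
opening: 0.254
```

```bash
python3 st.py 4
```

```text
43.05 pos [505.9  95.7  77.2] yaw -44.08 xz 0.0018 zz -0.0158 F [-0.9  0.5 -2.7] M [ 0.05 -0.02  0.  ] op 21.6
tray [-173.9  -49.6] Ftray [-1.  -0.3]
```

Call:
{"method": "apply_moves", "body": {"steps": [{"x":4.5,"y":-4.2,"z":0,"spin":0}]}}

```text
time_s: 43.15
position: [0.5094, 0.0918, 0.0773]
tcp_rot: [[0.719, -0.011, 0.695], [-0.695, -0.012, 0.719], [0.0, -1.0, -0.017]]
force: [0.1, -0.2, -1.8]
opening: 0.252
```

```bash
python3 st.py 4
```

```text
43.35 pos [510.6  91.4  77.2] yaw -44.1 xz 0.0018 zz -0.0157 F [ 0.1 -0.9 -3.3] M [-0.02 -0.03  0.01] op 21.3
tray [-167.5  -49.5] Ftray [ 0.7 -0.6]
```

Call:
{"method": "apply_moves", "body": {"steps": [{"x":1.8,"y":-1.6,"z":0,"spin":0}]}}

```text
time_s: 43.45
position: [0.5118, 0.0899, 0.077]
tcp_rot: [[0.718, -0.011, 0.696], [-0.696, -0.012, 0.718], [0.001, -1.0, -0.017]]
force: [0.0, 0.4, -0.7]
opening: 0.249
```

```bash
python3 st.py 3
```

```text
43.6 pos [512.5  89.7  77.1] yaw -44.1 xz 0.0018 zz -0.0157 F [-0.5 -0.7 -1.7] M [-0.03 -0.03  0.02] op 22.0
tray [-165.   -49.4] Ftray [ 0.1 -0.8]
```

Call:
{"method": "apply_moves", "body": {"steps": [{"x":1.5,"y":-1.4,"z":-0.3,"spin":0}]}}

```text
time_s: 43.7
position: [0.5136, 0.0885, 0.0767]
tcp_rot: [[0.718, -0.01, 0.696], [-0.696, -0.013, 0.718], [0.001, -1.0, -0.016]]
force: [0.3, 0.5, -2.4]
opening: 0.249
```

```bash
python3 st.py 3
```

```text
43.85 pos [513.7  88.4  76.7] yaw -44.11 xz 0.0013 zz -0.0161 F [ 0.1  0.1 -1.3] M [ 0.12  0.08 -0.03] op 22.3
tray [-163.2  -49.5] Ftray [-0.   0.1]
```

Call:
{"method": "apply_moves", "body": {"steps": [{"x":1.6,"y":-1.4,"z":0,"spin":0}]}}

```text
time_s: 43.95
position: [0.5138, 0.0877, 0.0765]
tcp_rot: [[0.717, -0.014, 0.697], [-0.697, -0.011, 0.717], [-0.002, -1.0, -0.017]]
force: [-3.2, 4.3, 0.4]
opening: 0.25
```

```bash
python3 st.py 3
```

```text
44.1 pos [513.8  87.7  76.5] yaw -44.14 xz -0.0017 zz -0.0175 F [-2.8  4.3  0.7] M [0.93 0.68 0.  ] op 22.0
tray [-162.6  -49.9] Ftray [-5.   1.2]
```

Call:
{"method": "apply_moves", "body": {"steps": [{"x":2.4,"y":-1.8,"z":0,"spin":0}]}}

```text
time_s: 44.2
position: [0.5138, 0.0872, 0.0762]
tcp_rot: [[0.717, -0.018, 0.697], [-0.697, -0.009, 0.717], [-0.007, -1.0, -0.019]]
force: [-5.0, 8.1, 1.8]
opening: 0.248
```

```bash
python3 st.py 3
```

```text
44.35 pos [513.8  87.3  76.2] yaw -44.19 xz -0.0067 zz -0.0193 F [-4.6  6.6  1.5] M [ 1.42  0.81 -0.01] op 21.9
tray [-162.3  -50.2] Ftray [-7.9  1.6]
```

Call:
{"method": "apply_moves", "body": {"steps": [{"x":3,"y":-2.2,"z":0,"spin":0}]}}

```text
time_s: 44.45
position: [0.5138, 0.0868, 0.0759]
tcp_rot: [[0.716, -0.024, 0.697], [-0.698, -0.006, 0.716], [-0.013, -1.0, -0.022]]
force: [-5.6, 8.4, 1.8]
opening: 0.249
```

```bash
python3 st.py 3
```

```text
44.6 pos [513.8  86.8  75.9] yaw -44.24 xz -0.0131 zz -0.0217 F [-5.5  8.2  1.8] M [1.72 0.94 0.07] op 21.7
tray [-162.1  -50.6] Ftray [-9.6  2.1]
```

Call:
{"method": "apply_moves", "body": {"steps": [{"x":4,"y":-3,"z":0,"spin":0}]}}

```text
time_s: 44.7
position: [0.5138, 0.0862, 0.0756]
tcp_rot: [[0.715, -0.033, 0.698], [-0.698, -0.003, 0.716], [-0.021, -0.999, -0.025]]
force: [-5.9, 11.7, 3.9]
opening: 0.254
```

```bash
python3 st.py 2
```

```text
44.8 pos [513.8  86.3  75.5] yaw -44.33 xz -0.0219 zz -0.0247 F [-6.  10.5  2.1] M [2.08 1.17 0.06] op 21.9
tray [-161.7  -51. ] Ftray [-11.6   3.4]
```

Call:
{"method": "apply_moves", "body": {"steps": [{"x":-8,"y":7.5,"z":0,"spin":0}]}}

```text
time_s: 44.9
position: [0.5072, 0.0935, 0.0756]
tcp_rot: [[0.715, -0.03, 0.698], [-0.699, -0.003, 0.716], [-0.019, -1.0, -0.023]]
force: [0.5, 0.3, -1.5]
opening: 0.251
```

```bash
python3 st.py 4
```

```text
45.1 pos [506.7  93.5  75.7] yaw -44.27 xz -0.0195 zz -0.0237 F [ 0.1 -0.3 -1.7] M [-0.02 -0.1  -0.02] op 22.1
tray [-171.8  -50.7] Ftray [ 0.3 -0.2]
```

Call:
{"method": "apply_moves", "body": {"steps": [{"x":-18,"y":18,"z":25,"spin":0}]}}

```text
time_s: 45.2
position: [0.4913, 0.1096, 0.0992]
tcp_rot: [[0.714, -0.029, 0.699], [-0.7, -0.005, 0.714], [-0.018, -1.0, -0.024]]
force: [-0.2, 1.3, -2.4]
opening: 0.249
```

```bash
python3 st.py 4
```

```text
45.4 pos [490.  111.2 101.2] yaw -44.22 xz -0.0167 zz -0.0218 F [ 0.8  0.9 -1.7] M [-0.03 -0.06  0.04] op 22.0
tray [-196.   -49.6] Ftray [-0.1  1.2]
```

Call:
{"method": "apply_moves", "body": {"steps": [{"x":-10,"y":10,"z":45,"spin":0}]}}

```text
time_s: 45.5
position: [0.4784, 0.1195, 0.1405]
tcp_rot: [[0.715, -0.039, 0.698], [-0.699, -0.005, 0.715], [-0.025, -0.999, -0.031]]
force: [-0.0, 0.6, -0.9]
opening: 0.248
```

```bash
python3 st.py 4
python3 - <<'E'
from h import *
import pickle
for c,n in (('wrist','w11'),('scene','s11')):
    im,P=snap(c,n);pickle.dump((im,P),open(n+'.pkl','wb'))
E
python3 chk.py w11 310 110 480 260 4;python3 chk.py s11 230 180 310 250 9
```

```text
45.7 pos [481.5 120.6 146.5] yaw -44.22 xz -0.0141 zz -0.0199 F [ 0.4  0.2 -2.7] M [-0.03 -0.    0.02] op 21.8
tray [-208.8  -48.7] Ftray [0.1 0.4]
```

View pics/chk_w11.png

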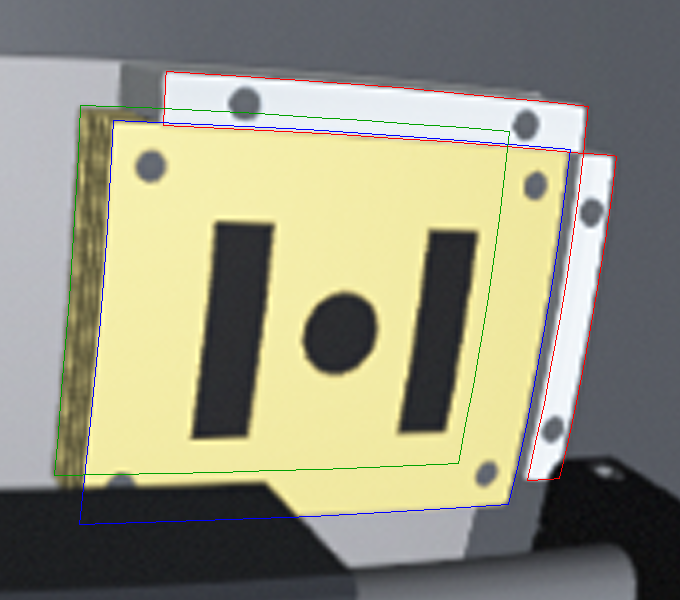

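View pics/chk_s11.png

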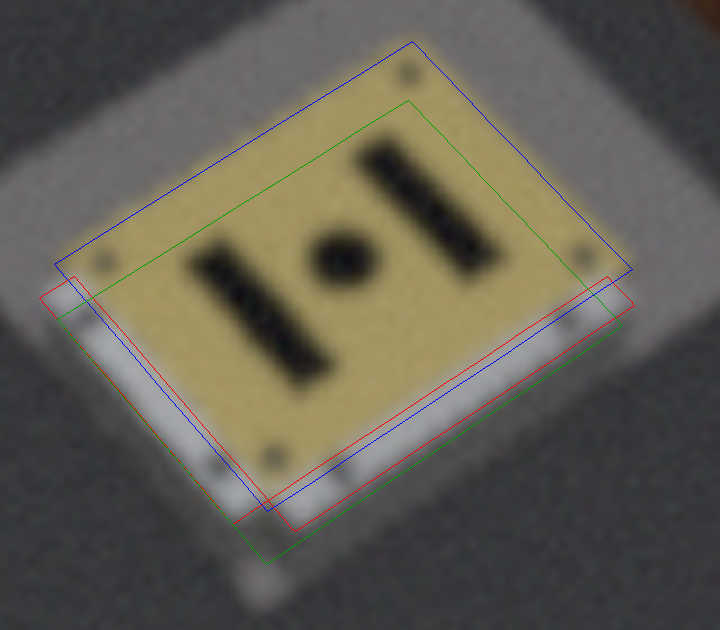

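Call:
{"method": "apply_moves", "body": {"steps": [{"x":-25,"y":23,"z":0,"spin":0}]}}

```text
time_s: 45.9
position: [0.4597, 0.1417, 0.1451]
tcp_rot: [[0.713, -0.022, 0.7], [-0.701, -0.005, 0.714], [-0.012, -1.0, -0.019]]
force: [0.3, 0.2, -1.2]
opening: 0.253
```

```bash
python3 st.py 5
```

```text
46.15 pos [455.5 143.3 145. ] yaw -44.24 xz -0.0166 zz -0.0227 F [-0.2 -0.3 -2.2] M [-0.   -0.06 -0.03] op 21.5
tray [-243.2  -50.6] Ftray [ 0.1 -0.4]
```

Call:
{"method": "apply_moves", "body": {"steps": [{"x":0,"y":0,"z":-42,"spin":0}]}}

```text
time_s: 46.25
position: [0.4615, 0.1433, 0.1059]
tcp_rot: [[0.716, -0.013, 0.698], [-0.698, -0.004, 0.716], [-0.007, -1.0, -0.012]]
force: [0.8, 0.0, -1.4]
opening: 0.251
```

```bash
python3 st.py 5
```

```text
46.5 pos [456.1 142.9 103.4] yaw -44.28 xz -0.0165 zz -0.0225 F [ 0.4  0.2 -0.9] M [-0.01 -0.02 -0.05] op 21.7
tray [-242.5  -50.4] Ftray [0.1 0.4]
```

Call:
{"method": "apply_moves", "body": {"steps": [{"x":0,"y":0,"z":-28,"spin":0}]}}

```text
time_s: 46.6
position: [0.4604, 0.1431, 0.0789]
tcp_rot: [[0.716, -0.016, 0.698], [-0.698, -0.004, 0.716], [-0.009, -1.0, -0.014]]
force: [0.4, -0.3, -1.8]
opening: 0.252
```

```bash
python3 st.py 5;python3 - <<'E'
from h import *
import pickle
for c,n in (('side','d12'),('scene','s12')):
    im,P=snap(c,n)
    cv2.imwrite(f'pics/{n}b.png',cv2.resize(im[120:320,190:390,::-1],None,fx=3,fy=3))
E
```

```text
46.85 pos [457.  143.   76.8] yaw -44.27 xz -0.0149 zz -0.0208 F [-0.5  1.  -1.2] M [-0.   -0.07 -0.02] op 21.8
tray [-241.9  -49.8] Ftray [-1.   0.3]
```

View pics/d12b.png

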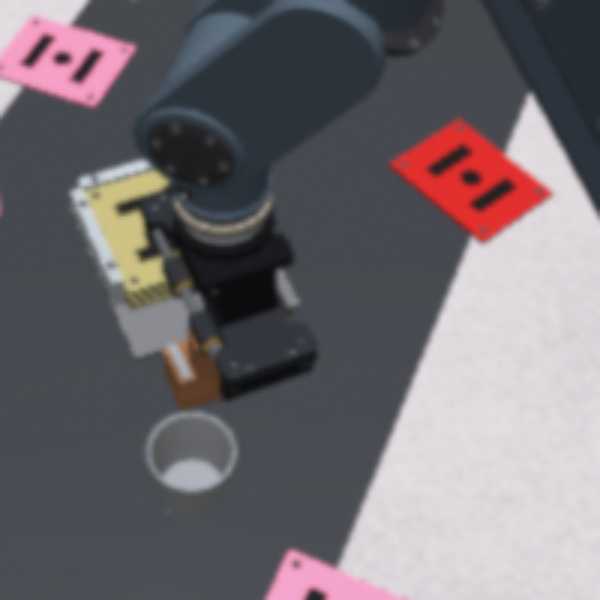

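View pics/s12b.png

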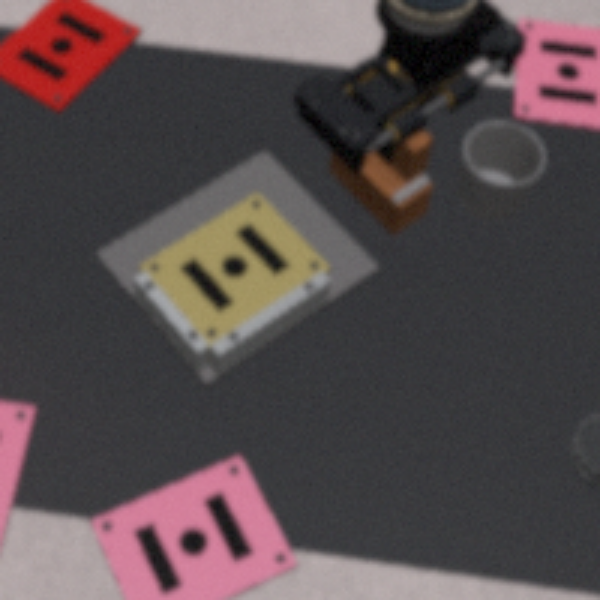

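Call:
{"method": "apply_moves", "body": {"steps": [{"x":0,"y":0,"z":-7,"spin":0}]}}

```text
time_s: 47.05
position: [0.4583, 0.1432, 0.0712]
tcp_rot: [[0.716, -0.021, 0.698], [-0.698, -0.004, 0.716], [-0.012, -1.0, -0.018]]
force: [0.4, -0.6, -1.0]
opening: 0.25
```

```bash
python3 st.py 3
```

```text
47.2 pos [457.  143.1  69.9] yaw -44.26 xz -0.0145 zz -0.0204 F [-0.5  0.  -2.1] M [ 0.04 -0.04 -0.02] op 21.8
tray [-241.9  -49.7] Ftray [-0.4 -0.3]
```

Call:
{"method": "apply_moves", "body": {"steps": [{"x":0,"y":0,"z":-2,"spin":0}]}}

```text
time_s: 47.3
position: [0.4572, 0.1431, 0.068]
tcp_rot: [[0.716, -0.024, 0.698], [-0.698, -0.004, 0.716], [-0.014, -1.0, -0.02]]
force: [0.6, -0.3, -2.0]
opening: 0.252
```

```bash
python3 st.py 3
```

```text
47.45 pos [456.9 143.   67.7] yaw -44.27 xz -0.0148 zz -0.0208 F [-0.7 -0.4 -2.1] M [-0.04 -0.06 -0.  ] op 22.0
tray [-242.   -49.8] Ftray [-0.2 -0.8]
```

Call:
{"method": "apply_moves", "body": {"steps": [{"x":0,"y":0,"z":-1.5,"spin":0}]}}

```text
time_s: 47.55
position: [0.4565, 0.1431, 0.0665]
tcp_rot: [[0.716, -0.026, 0.698], [-0.698, -0.005, 0.716], [-0.015, -1.0, -0.021]]
force: [-3.6, 1.3, 11.0]
opening: 0.251
```

```bash
python3 st.py 3
```

```text
47.7 pos [456.5 143.1  66.6] yaw -44.26 xz -0.0152 zz -0.0210 F [-1.8  0.1  3.9] M [0.1  0.16 0.  ] op 21.5
tray [-242.3  -49.9] Ftray [-1.3 -1.2]
```

Call:
{"method": "apply_moves", "body": {"steps": [{"x":0,"y":0,"z":0,"spin":0},{"x":0,"y":0,"z":0,"spin":0},{"x":0,"y":0,"z":0,"spin":0},{"x":0,"y":0,"z":0,"spin":0},{"x":0,"y":0,"z":0,"spin":0},{"x":0,"y":0,"z":0,"spin":0}], "grip": 48}}

```text
time_s: 48.3
position: [0.4577, 0.1431, 0.0666]
tcp_rot: [[0.716, -0.023, 0.698], [-0.698, -0.004, 0.716], [-0.013, -1.0, -0.019]]
force: [-0.2, -0.4, 0.6]
opening: 0.546
```

```bash
python3 st.py 2
```

```text
48.4 pos [457.7 143.1  66.6] yaw -44.26 xz -0.0135 zz -0.0193 F [0.3 0.1 0.9] M [-0.04 -0.03  0.05] op 48.0
tray [-241.5  -49.2] Ftray [0.1 0.3]
```

Call:
{"method": "apply_moves", "body": {"steps": [{"x":0,"y":0,"z":18,"spin":0}]}}

```text
time_s: 48.5
position: [0.4562, 0.1429, 0.0833]
tcp_rot: [[0.716, -0.028, 0.698], [-0.698, -0.005, 0.716], [-0.017, -1.0, -0.023]]
force: [0.4, -1.1, -0.1]
opening: 0.547
```

```bash
python3 st.py 3
```

```text
48.65 pos [458.5 143.1  85.1] yaw -44.26 xz -0.0120 zz -0.0176 F [ 0.  -0.1  0.4] M [-0.08 -0.01  0.06] op 47.9
tray [-241.   -48.6] Ftray [ 0. -0.]
```

Call:
{"method": "apply_moves", "body": {"steps": [{"x":0,"y":0,"z":25,"spin":0}]}}

```text
time_s: 48.75
position: [0.4563, 0.1429, 0.108]
tcp_rot: [[0.716, -0.027, 0.698], [-0.698, -0.005, 0.716], [-0.016, -1.0, -0.022]]
force: [0.1, -0.1, -0.2]
opening: 0.553
```

```bash
python3 st.py 3
```

```text
48.9 pos [459.3 143.2 110.5] yaw -44.25 xz -0.0103 zz -0.0157 F [ 1.1 -0.2  0.3] M [ 0.05 -0.03 -0.01] op 47.8
tray [-240.4  -48. ] Ftray [1.  0.6]
```

Call:
{"method": "apply_moves", "body": {"steps": [{"x":0,"y":0,"z":45,"spin":0},{"x":0,"y":0,"z":45,"spin":0},{"x":0,"y":0,"z":30,"spin":0},{"x":0,"y":0,"z":0,"spin":0}]}}

```text
time_s: 49.3
position: [0.456, 0.1427, 0.2273]
tcp_rot: [[0.716, -0.032, 0.698], [-0.698, -0.005, 0.716], [-0.02, -0.999, -0.026]]
force: [0.1, 1.1, 0.7]
opening: 0.554
```

```bash
python3 st.py 3
python3 - <<'E'
from h import *
import pickle
for c,n in (('wrist','w13'),('scene','s13'),('side','d13')):
    im,P=snap(c,n);pickle.dump((im,P),open(n+'.pkl','wb'))
im=cv2.imread('pics/s13.png');cv2.imwrite('pics/s13b.png',cv2.resize(im[130:280,200:400],None,fx=4,fy=4,interpolation=cv2.INTER_CUBIC))
E
```

```text
49.45 pos [452.7 142.4 223.4] yaw -44.31 xz -0.0261 zz -0.0336 F [-0.6 -0.3 -0.9] M [-0.06 -0.08 -0.01] op 48.3
tray [-244.6  -53.1] Ftray [-0.2 -0.7]
```

View pics/w13.png

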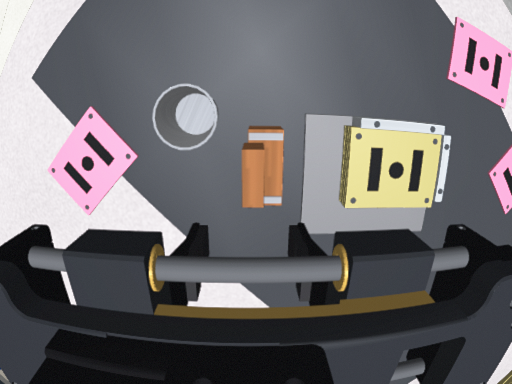

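View pics/s13b.png

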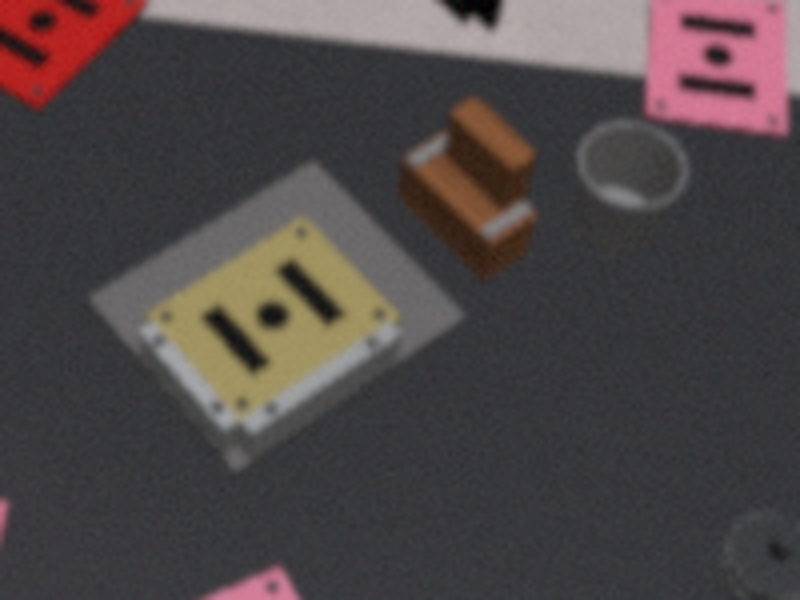

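```bash
python3 chk.py w13 325 105 460 220 5
```

```text
(no output)
```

View pics/chk_w13.png

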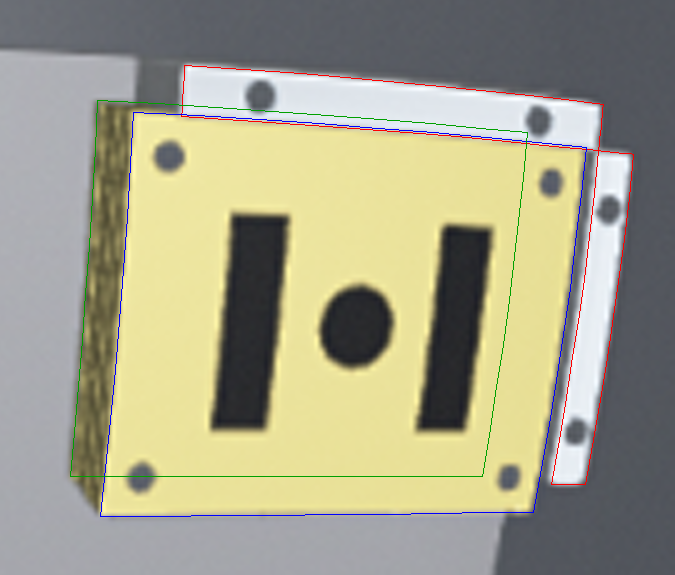

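All the outlines coincide within about a pixel, so I'm handing in.

```bash
python3 -c "
from h import *
print(job.hand_in()); print(read_state()['time_s'])"
```

```text
the job is handed in; nothing more can be done
None
the job is handed in; nothing more can be done
```

I squared up the stack with the wooden block and handed the job in at about 49.6 s. No verdict was reported.

- **Tapping:** I pushed the stack against the side fence, then the far fence, then pressed each once more. The final readings while pressing were about 11 to 16 N. One reading in the second side-fence press reached about 19 N, and no reading came near the 30 N limit.
- **What went wrong and was mended:** the first push to the far fence dragged the top blank about 3 mm off the side fence. The two repeat presses corrected this.
- **Stack check:** in the last wrist picture the stack matches the outline computed for a flush stack within about 1 px, roughly 1 mm. That matches what the force readings suggested. The fixed scene camera agrees less exactly, but still within its 2 mm calibration. The lower blanks were checked only by their visible edges on the open sides, which line up.
- **Block and bystanders:** the block stands upright on the bench, about 20 mm clear of the tray on the tin's side. The gripper came nowhere near the blanks. The tin, motor, screwdriver and the pink and red look-alikes were not touched.

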